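# Gauge a thin-walled sleeve on the bench comparator

### The job

Lift the tall aluminium sleeve out of the divided tote, stand it down free on a clear patch of the bench to take a lower, slanting hold that fits under the gauge, set it upright in the middle of the comparator's round anvil and let go of it, then push the gauge head down by its cross handle until the flat foot rests on the sleeve with the plunger pushed in about half way (8 of its 16 mm), and leave it so for reading. The sleeve dents easily and the gauge is delicate: hold the sleeve with a light grip of at most 40 N, never topple, drop or bang it, never run the plunger against its stop, and leave everything else where it is.

Things in the scene. Friction and masses are not known exactly. Their poses are not given: they have to be found in the camera images.
- sleeve: aluminium pipe sleeve: a plain tube 34 mm in diameter, 110 mm tall, about 0.07 kg, standing in the tote with its upper 34 mm above the walls. Origin: centre of its lower end; z up the tube. A grip above 40 N dents it; 20 N holds it.
- tote: blue divided tote, fixed to the bench, 132 mm (its x) by 196 mm (its y), walls and dividers 4 mm thick, tops 80 mm above the bench, floor 4 mm. Six compartments of 60 x 60 mm, centres at x = -32, +32 mm and y = -64, 0, +64 mm. Origin: centre of its underside on the bench, z up.
- gauge: comparator stand, fixed: base 180 x 120 x 22 mm (from x -68 to 112 mm), round anvil, 24 mm column 85 mm behind it, 261 mm tall, with the sliding head: an arm over the anvil reaching 55 mm past its centre, on it a 58 mm dial (top 62 mm above the tops of the handle balls), and a cross handle. Origin: on the bench under the anvil's centre; -x is its front, z up.
- anvil (a point): centre of the anvil's top face, 34 mm above the bench; the face is a steel disc 62 mm in diameter. Axes as the gauge's.
- foot (a point): centre of the underside of the plunger's flat foot (disc 40 mm wide, 5 thick), over the anvil's centre; it starts 18 to 28 mm above where the sleeve's top will be. A hand from straight above, or near the sleeve's top, has no room below the arm; one that holds it 55 to 60 mm above its lower end, slanting 45 to 50 degrees, from the gauge's front or up to 45 degrees beside it, fits.
- handle_left (a point): top of the black ball (26 mm in diameter) at the +y end of the head's cross handle, a level 10 mm bar along the gauge's y. The ball's centre is 28 mm behind and 64 mm beside the plunger's axis. Push straight down here with closed fingers.
- handle_right (a point): top of the like ball at the -y end of the cross handle.
- head (a joint): height of the gauge head in m: 0 at the top of its travel, growing as it goes down, 0.055 at the bottom. It slides on the column, goes down under a push of about 6 N (more with speed) and stays by friction wherever it is left.
- plunger (a joint): how far the sprung plunger is pushed up into the head, in m: 0 hanging free, 0.016 at its stop; its spring presses the foot down with 1 N at first contact and 3 N just before the stop. Once the foot touches the sleeve it grows as fast as the head goes down. Wanted at the end: about 0.008.
- oil_bottle: white oil bottle with a red pointed cap, 51 mm in diameter, 152 mm tall, standing in a compartment of the tote. Origin: centre of its underside. Stays.
- steel_block: light grey metal block 46 x 46 x 64 mm, standing in the tote. Origin: centre of its underside. Stays.
- big_reducer: aluminium reducer, 49 mm in diameter, 52 mm tall, standing in the tote. Origin: centre of its underside. Stays.
- small_reducer: aluminium reducer, 34 mm in diameter, 54 mm tall, standing in the tote. Origin: centre of its underside. Stays.
- stop_block: light grey metal block 46 x 46 x 64 mm standing on the bench. Origin: centre of its underside. Stays.
- black_marker: black and white marker pen lying on the bench, 122 mm long (its y), 16 mm wide and high. Origin: under its centre. Stays.
- elbow: grey pipe elbow lying flat on the bench, 87 x 87 mm, 49 mm high. Origin: under its centre. Stays.
Things that resemble listed ones, but are neither listed nor needed, are in the scene too. What is shaped like the sleeve but orange or purple is not meant.

How it is judged:
On the way, in this order (a step that is already met when the one before it is completed fails the run):
1. the sleeve is lifted out of the tote (height (world z) of sleeve above 0.095 m), for 0.1 s.
2. the sleeve stands free on the bench, released (height (world z) of sleeve below 0.003 m and angle between sleeve's own z axis and vertical below 0.05 rad and contact force between the fingers and sleeve below 0.1 N and linear speed of sleeve below 0.02 m/s), for 0.2 s.
3. the sleeve stands upright on the anvil, released, before the foot touches it (horizontal distance between sleeve and anvil below 0.008 m and z of sleeve in the frame of anvil between -0.003 and 0.004 m and angle between sleeve's own z axis and vertical below 0.05 rad and contact force between the fingers and sleeve below 0.1 N and value of joint plunger below 0.001 m and linear speed of sleeve below 0.02 m/s), for 0.2 s.
At the end, for the whole second after the job is handed in: the sleeve stands upright on the anvil within 8 mm of its centre, the foot rests on it with the plunger pushed in 4 to 12 mm, the head stays put, and the robot has let go of everything (horizontal distance between sleeve and anvil below 0.008 m and z of sleeve in the frame of anvil between -0.003 and 0.004 m and angle between sleeve's own z axis and vertical below 0.05 rad and value of joint plunger between 0.004 and 0.012 m and contact force between plunger and sleeve above 0.3 N and velocity of joint head between -0.002 and 0.002 m/s and linear speed of sleeve below 0.01 m/s and contact force between the arm and gauge below 0.1 N); the robot touches nothing.
It fails at once if the sleeve is gripped with over 40 N (dented) (contact force between the fingers and sleeve above 80 N).
It fails at once if the gauge's plunger presses the sleeve with over 6 N or is run to its stop (contact force between plunger and sleeve above 6 N or value of joint plunger above 0.0155 m).
It fails at once if the sleeve is banged against the gauge or tote with over 35 N (contact force between sleeve and gauge above 35 N or contact force between sleeve and tote above 35 N).
It fails at once if the sleeve is tipped over, or dropped (out of the fingers and faster than 0.5 m/s) (angle between sleeve's own z axis and vertical above 0.5 rad or (linear speed of sleeve above 0.5 m/s and contact force between the fingers and sleeve below 0.1 N)).
It fails at once if a bystander is moved by more than 20 mm (distance of any of oil_bottle, steel_block, stop_block, black_marker, elbow from where it was at the start of the episode above 0.02 m).
It also fails if it takes over 67 s, if anything falls off the work surface, if the arm or the gripper's body presses on something with over 40 N, if the wrist force passes 120 N, or if a joint passes its speed limit or range.

### The arm

A 7-joint arm with a two-finger parallel gripper is mounted at the origin on a cart in front of the work surface, level with it; the furniture and walls round the work are solid. World frame = base frame: x ahead of the robot, y to its left, z up, the work surface at z = 0. Lengths are in m, angles in rad, forces in N, time in s.
With the tool pointing down it reaches from about 0.4 to 0.85 m from the base axis. Payload 10.4 kg.
Tool frame: the origin (TCP) lies at the centre of the arm's flange, where the gripper is bolted on; the fingertips stand 182 mm ahead of it and the grasp point (between the pads) lies r.grasp_offset ahead of it (r.grasp_offset is the distance from the TCP to the grasp point, in m); z points along the fingers, y is the line along which they close (so a half turn about z gives the same grasp; the last joint's range is limited). The gripper opens to 87 mm and grips with 3 to 60 N. Pads are 19 mm wide; open, the fingers measure 117 mm over their backs; the gripper's body (75 mm by 190 mm) begins 51 mm behind the grasp point.
Start: joints at [1.113, 0.332, -0.065, 1.46, 0.022, 1.35, -0.088], TCP at [0.263, -0.567, 0.405] pointing down, gripper open.
Joint ranges: [-2.6, 2.6], [-0.5, 2.12], [-1.47, 1.34], [0.16, 2.42], [-1.27, 4.41], [0.06, 2.06], [-2.6, 2.6]. Speed limits (rad/s): [2.22, 2.22, 2.79, 2.79, 3.14, 3.14, 3.14].

### API

Orientations are given as a unit quaternion [x, y, z, w].
In Python, from bench import status, vision, job, spotter, r gives the robot as it stands. The module is installed in compiled form; this text tells all that it offers.
- The arm moves only by the tool play_rows, never from a script. Its argument "series" is a list of rows, each a list of 6 numbers: the shift along the tool's x, y, z each as a share of 150 mm, from -1 to 1, then the turn, a rotation vector about the tool's x, y, z each as a share of 30 degrees, from -1 to 1. In form: [[x, y, z, ax, ay, az], ...]. A call has 1 to 5 rows; each row is the pose to reach, as a shift and turn from the pose commanded when the call began, along the tool's axes at that moment; what a row does not reach only later rows make up. A row lasts 1/10 s, in which the tool goes at most 50 mm and 8.59 degrees, less where a joint would pass 70% of its speed; a pose out of reach is approached as far as the arm can. A call with a number of a shift or a turn outside -1 to 1 is refused whole. A call with a gripper value outside its range is refused whole. "fingers" is the opening, from -1 (shut) to 1 (fully open), set as the call begins (left out, the last holds). The fingers move at their own pace and stop on an object; "squeeze" is the grip in N (left out, the last holds). Time passes only in rows, so rows that repeat a pose let the fingers close. It gives the time, the measured TCP pose, the force, the opening and the grip force at its end, in the units of the state.
- status.read_state(): the state, without advancing time (a new reading comes with each control period).
- vision.camera(name): name is "side" or "top" or "wrist"; returns the picture (400x640x3 uint8, blue, green, red); there is no depth.
- vision.calibration(name): a dict with "fx", "fy", "cx", "cy" (pixels), "rvec" (rotation vector, rad) and "tvec" (3), from world to camera coordinates, as OpenCV has them; the wrist camera has in their place "T_tool_cam" (4x4, takes a point from camera to tool coordinates, whose origin is the TCP and whose axes are the flange's). Camera axes: x right, y down, z forward; pixel columns grow to the right and rows downward; lengths in m; the calibration is good to about 2 mm. A picture is of the moment at which its call begins: read the wrist's pose just before it. calibration takes no time and is no camera call.
- job.close_job(): hands the job in; it is judged then, once.
Trained networks look in the newest picture that a camera, given by its name, has taken for a name from the list of things; names that differ only in an ending like _2 or _b are one class to them, and where a whole thing is asked for, a point or a joint stands for the part that bears it (a point fixed in the world has none). Each returns a list of dicts, best first, with "conf" (0 to 1); they miss things now and then, are a little off and sometimes report something else, mostly with a low value. They report only what shows in the picture. A call takes as long as a camera call. They do not tell look-alikes from the thing itself.
- spotter.boxes_of(camera, name): "point" ([x, y, z] in m, in world coordinates, good to about 4 mm: the middle of the surface that is visible of it).
- spotter.regions_of(camera, name): "pixels" (400x640 bool, what is visible of it).
The state is a dict: "time": time; "joint_positions": joint angles; "joint_vel": joint speeds; "joint_torque": joint torques, N m; "ee_pos": TCP position; "eef_rot": TCP orientation; "ft_force": force on the tool from outside, world axes, zero at the start; "torque": the same for the moment, N m; "width": finger opening in m; "grip_force": force on a finger pad.
Only numpy, scipy, OpenCV 4.12 (cv2) and the standard library are available. Lean on these libraries where they do the work, as an engineer would, in place of code of your own. Each camera call takes 0.05 s, during which the arm holds its last target. There are 200 camera calls.

## Working session

There is one attempt and no reset: what is moved stays moved. The work goes in short steps, Python scripts to look and compute and a tool call to move; the robot and the scene stay as the last step left them, time stands still between calls to the robot, and variables do not carry over. Pictures are saved under pics/ and viewed, at most 10 in all, crops included, and the job is handed in when it is done.

Besides the shell and the picture viewer there is one more tool, called as name(argument=value, ...), one argument or row to a line, values as JSON. play_rows: Moves the arm, as the interface text tells. Shift numbers are shares of 150 mm and turn numbers shares of 30 degrees, none past 1 either way. Its arguments: {"type":"object","properties":{"series":{"type":"array","items":{"type":"array","items":{"type":"number"}}},"fingers":{"type":"number"},"squeeze":{"type":"number"}},"required":["series"]}

```bash
mkdir -p pics; cat > h.py <<'E'
import numpy as np, cv2
from scipy.spatial.transform import Rotation as R
from bench import status, vision, job, spotter, r
def cam(n):
    s=status.read_state(); im=vision.camera(n); c=vision.calibration(n)
    K=np.array([[c['fx'],0,c['cx']],[0,c['fy'],c['cy']],[0,0,1.]])
    if 'rvec' in c:
        Rm=cv2.Rodrigues(np.array(c['rvec'],float))[0]; t=np.array(c['tvec'],float).ravel()
    else:
        T=np.eye(4);T[:3,:3]=R.from_quat(s['eef_rot']).as_matrix();T[:3,3]=s['ee_pos']
        W=np.linalg.inv(T@np.array(c['T_tool_cam'])); Rm=W[:3,:3];t=W[:3,3]
    return im,K@np.c_[Rm,t]
def px(P,X):
    u=P@np.append(X,1); return u[:2]/u[2]
def onz(P,uv,z):
    A=np.c_[P[:,0],P[:,1],-np.array([uv[0],uv[1],1.])]
    return np.linalg.solve(A,-(P[:,2]*z+P[:,3]))[:2]
def tri(Ps,uvs):
    x=cv2.triangulatePoints(Ps[0],Ps[1],np.array(uvs[0],float).reshape(2,1),np.array(uvs[1],float).reshape(2,1)).ravel(); return x[:3]/x[3]
def rel(goal_p,goal_R,p=None,q=None):
    "shift/turn shares to reach goal from pose (now)"
    s=status.read_state(); p=s['ee_pos'] if p is None else p; q=s['eef_rot'] if q is None else q
    R0=R.from_quat(q); d=R0.inv().apply(np.array(goal_p)-p)/.15; w=(R0.inv()*goal_R).as_rotvec()/np.radians(30)
    return np.r_[d,w]
E
python3 - <<'E'
from h import *
np.set_printoptions(precision=4,suppress=True)
print(r.grasp_offset,status.read_state())
for c in ('side','top'):
    im,P=cam(c); cv2.imwrite(f'pics/{c}0.png',im); np.save(f'P_{c}.npy',P)
    for n in ['sleeve','tote','gauge','foot','handle_left','handle_right','oil_bottle','steel_block','stop_block','black_marker','elbow','small_reducer','big_reducer']:
        print(c,n,[(np.round(d['point'],3),round(d['conf'],2),np.round(px(P,d['point']))) for d in spotter.boxes_of(c,n)[:4]])
E
```

```text
0.1635 {'time': 0.0, 'joint_positions': array([ 1.1135,  0.3329, -0.0647,  1.4609,  0.0216,  1.3499, -0.0885]), 'joint_vel': array([ 0.0008, -0.0005, -0.0004, -0.0012,  0.0011,  0.0004,  0.0007]), 'joint_torque': array([ -0.0006, -62.3257,   0.0241, -38.9899,  -0.0614,   0.0398,
         0.0001]), 'ee_pos': array([ 0.2632, -0.5667,  0.4039]), 'eef_rot': array([ 0.9765,  0.2157, -0.0002, -0.0007]), 'ft_force': array([ 0.7986, -0.9986,  0.3093]), 'torque': array([-0.0779,  0.0063, -0.0169]), 'grip_force': 0.0, 'width': 0.08700465976620098}
side sleeve [(array([ 0.368, -0.364,  0.064]), 0.64, array([398., 181.])), (array([ 0.378, -0.28 ,  0.065]), 0.59, array([388., 192.])), (array([0.557, 0.261, 0.219]), 0.58, array([254., 237.])), (array([ 0.477, -0.291,  0.093]), 0.54, array([365., 176.]))]
side tote [(array([ 0.519, -0.203,  0.052]), 0.76, array([344., 194.])), (array([0.571, 0.265, 0.033]), 0.29, array([257., 280.]))]
side gauge [(array([0.562, 0.264, 0.034]), 0.74, array([260., 281.]))]
side foot []
side handle_left [(array([0.558, 0.267, 0.213]), 0.89, array([253., 240.])), (arra
[... 1505 characters left out ...]
[424., 194.]))]
top stop_block [(array([0.552, 0.031, 0.065]), 0.5, array([305., 194.])), (array([0.575, 0.245, 0.215]), 0.35, array([217., 179.]))]
top black_marker [(array([0.552, 0.029, 0.068]), 0.69, array([306., 193.])), (array([ 0.449, -0.016,  0.018]), 0.47, array([322., 231.]))]
top elbow [(array([0.686, 0.014, 0.046]), 0.57, array([311., 147.])), (array([ 0.549, -0.304,  0.072]), 0.19, array([425., 193.]))]
top small_reducer [(array([ 0.55 , -0.239,  0.037]), 0.57, array([400., 194.])), (array([ 0.498, -0.165,  0.033]), 0.18, array([374., 212.]))]
top big_reducer [(array([0.572, 0.243, 0.045]), 0.53, array([230., 188.])), (array([ 0.5  , -0.164,  0.032]), 0.49, array([374., 212.]))]
```

View pics/side0.png

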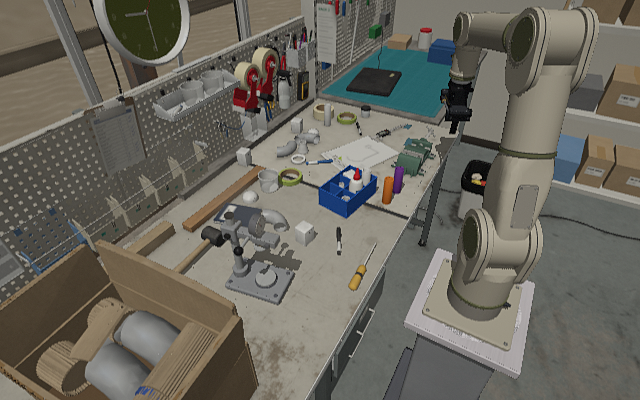

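View pics/top0.png

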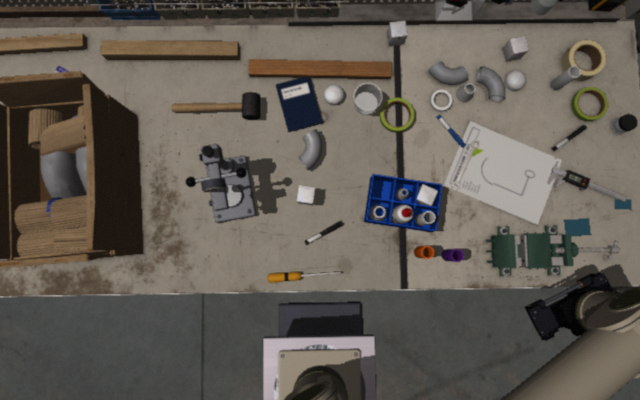

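The side view shows the gauge at about (258,255), the blue tote at (348,190), orange and purple tubes at (388,190) and (399,178), and the stop block at (304,233). In the top view, the tote is centred at (404,203) and the gauge at (228,185).
Possible sleeves in the top view:
- orange tube (425,252): excluded by colour
- purple tube (453,255): excluded by colour
- grey tube in the tote's front-right cell (427,217): my choice, pending a crop
- small reducer (403,193)
- big reducer (378,212)

```bash
python3 - <<'E'
import cv2,numpy as np
t=cv2.imread('pics/top0.png');s=cv2.imread('pics/side0.png')
f=lambda im,x,y,w,h:cv2.resize(im[y:y+h,x:x+w],(400,300),interpolation=cv2.INTER_CUBIC)
cv2.imwrite('pics/c1.png',np.vstack([np.hstack([f(t,360,165,100,75),f(t,180,135,100,75)]),np.hstack([f(s,310,150,100,75),f(s,200,195,128,96)])]))
E
```

```text
(no output)
```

View pics/c1.png

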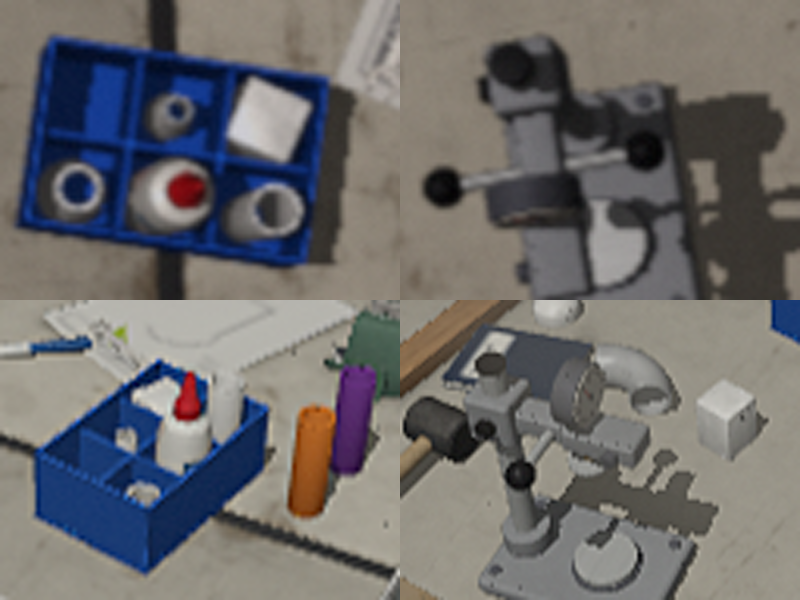

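The crop confirms it: a plain tall grey tube with a bright rim sits in the tote's front-right cell, with its rim at top (430,217) and side (367,168). The reducers are shorter, and the orange and purple tubes stand outside the tote.

```bash
cat >> h.py <<'E'
def Rt(yaw_y,slant=90,flip=1):
    "tool with closing axis y at world yaw (deg), tool down"
    y=np.array([np.cos(np.radians(yaw_y)),np.sin(np.radians(yaw_y)),0]); z=np.array([0,0,-1.]); return R.from_matrix(np.c_[np.cross(y,z),y,z])
def Rs(head,slant,flip=1):
    h,s=np.radians([head,slant]); z=np.array([np.cos(h)*np.sin(s),np.sin(h)*np.sin(s),-np.cos(s)]) # slant from vertical
    y=flip*np.array([-np.sin(h),np.cos(h),0]); return R.from_matrix(np.c_[np.cross(y,z),y,z])
np.set_printoptions(precision=3,suppress=True)
E
python3 - <<'E'
from h import *
Pt,Ps=np.load('P_top.npy'),np.load('P_side.npy')
print('sleeve top',tri([Pt,Ps],[(430,217.3),(367.5,168.5)]), onz(Pt,(430,217.3),.114))
bl=tri([Pt,Ps],[(190.7,181.7),(238,251)]);print('ball L?',bl)
br=(241.2,172.5)
print('balls at z',[ (onz(Pt,(190.7,181.7),z),onz(Pt,br,z)) for z in (.19,.205,.22)])
print('anvil side',onz(Ps,(266.2,277.6),.034),'top',onz(Pt,(231,196),.034))
# tote corners top crop (px in crop/4+offset) z=.08
for c in [(52,37),(328,75),(308,265),(20,225)]: print('tote',onz(Pt,(360+c[0]/4,165+c[1]/4),.08))
print('box edge',onz(Pt,(137,210),.1), 'patch px(165,225)',onz(Pt,(165,225),0))
print(px(Pt,(.48,.42,0)))
print('cam',vision.calibration('wrist')['T_tool_cam'],vision.calibration('wrist')['fx'])
print(rel((.44,-.34,.42),Rt(-7)))
E
```

```text
sleeve top [ 0.476 -0.304  0.122] [ 0.477 -0.306]
ball L? [0.571 0.313 0.204]
balls at z [(array([0.573, 0.317]), array([0.594, 0.189])), (array([0.57 , 0.313]), array([0.592, 0.186])), (array([0.568, 0.309]), array([0.589, 0.184]))]
anvil side [0.552 0.246] top [0.552 0.244]
tote [ 0.601 -0.159]
tote [ 0.572 -0.35 ]
tote [ 0.44  -0.331]
tote [ 0.471 -0.134]
box edge [0.51  0.485] patch px(165,225) [0.474 0.441]
[172.337 222.687]
cam [[ 0.001 -0.959 -0.285  0.077]
 [ 1.     0.     0.     0.   ]
 [-0.    -0.285  0.959  0.02 ]
 [ 0.     0.     0.     1.   ]] 323.3779716392606
[ 1.705 -0.875 -0.102  0.     0.    -1.936]
```

```bash
cat >> h.py <<'E'
def plan(legs,p=None,q=None):
    "chain of (TCP goal, R goal); prints shares per call, rounded, subdividing when too big"
    s=status.read_state(); p=np.array(s['ee_pos'] if p is None else p); Rc=R.from_quat(s['eef_rot'] if q is None else q)
    for g,RG in legs:
        g=np.array(g,float); v=rel(g,RG,p,Rc.as_quat()); n=max(1,int(np.ceil(np.max(np.abs(v))-1e-3)))
        n=max(n,int(np.ceil(np.linalg.norm(v[:3])*.15/.25)),int(np.ceil(np.linalg.norm(v[3:])*30/42.)))
        p0=p.copy(); w=(Rc.inv()*RG).as_rotvec(); R0=Rc
        for i in range(n):
            gi=p0+(g-p0)*(i+1)/n; Ri=R0*R.from_rotvec(w*(i+1)/n)
            v=np.round(rel(gi,Ri,p,Rc.as_quat()),3); rows=max(np.linalg.norm(v[:3])*.15/.05,np.linalg.norm(v[3:])*30/8.59)
            print(list(map(float,v)),'rows>=%.1f'%rows)
            p=p+Rc.apply(v[:3]*.15); Rc=Rc*R.from_rotvec(v[3:]*np.radians(30))
    print('end',p,Rc.as_quat())
E
python3 - <<'E'
from h import *
plan([((.477,-.305,.39),Rt(-8.5))])
E
```

```text
[0.676, -0.328, 0.033, 0.0, 0.0, -0.629] rows>=2.3
[0.745, -0.091, 0.033, 0.0, 0.0, -0.628] rows>=2.3
[0.735, 0.154, 0.032, 0.0, 0.0, -0.629] rows>=2.3
end [ 0.477 -0.305  0.39 ] [ 0.758  0.653 -0.     0.   ]
```

play_rows(
  series=[
    [0.676, -0.328, 0.033, 0, 0, -0.629],
    [0.676, -0.328, 0.033, 0, 0, -0.629],
    [0.676, -0.328, 0.033, 0, 0, -0.629],
    [0.676, -0.328, 0.033, 0, 0, -0.629],
  ],
  fingers=0.3,
  squeeze=18,
)

```text
time: 1.8
ee_pos: [0.3366, -0.4775, 0.4001]
eef_rot: [0.927, 0.375, 0.0, 0.0]
ft_force: [-0.3, -0.7, -0.0]
width: 0.0631
grip_force: 0.0
```

play_rows(
  series=[
    [0.745, -0.091, 0.033, 0, 0, -0.628],
    [0.745, -0.091, 0.033, 0, 0, -0.628],
    [0.745, -0.091, 0.033, 0, 0, -0.628],
    [0.745, -0.091, 0.033, 0, 0, -0.628],
  ],
)

```text
time: 2.2
ee_pos: [0.4067, -0.3915, 0.3949]
eef_rot: [0.854, 0.52, 0.0, 0.0]
ft_force: [-0.8, -0.6, -0.6]
width: 0.0567
grip_force: 0.0
```

play_rows(
  series=[
    [0.735, 0.154, 0.032, 0, 0, -0.629],
    [0.735, 0.154, 0.032, 0, 0, -0.629],
    [0.735, 0.154, 0.032, 0, 0, -0.629],
    [0.735, 0.154, 0.032, 0, 0, -0.629],
    [0.735, 0.154, 0.032, 0, 0, -0.629],
  ],
)

```text
time: 2.7
ee_pos: [0.4757, -0.3076, 0.39]
eef_rot: [0.759, 0.651, -0.001, 0.0]
ft_force: [0.7, 0.2, 0.8]
width: 0.0566
grip_force: 0.0
```

```bash
python3 - <<'E'
from h import *
s=status.read_state();print(s['time'],s['ee_pos'],s['eef_rot'],s['joint_positions'],s['width'],s['joint_vel'])
im,P=cam('wrist');cv2.imwrite('pics/w1.png',im);np.save('P_w1.npy',P)
print(px(P,(.477,-.305,.114)))
E
```

```text
2.7 [ 0.476 -0.308  0.39 ] [ 0.759  0.651 -0.001  0.   ] [ 0.817  0.237 -0.378  1.625  0.091  1.297  0.27 ] 0.05664847703809336 [ 0.01  -0.005  0.01   0.004 -0.001  0.     0.002]
[326.636 193.758]
```

View pics/w1.png

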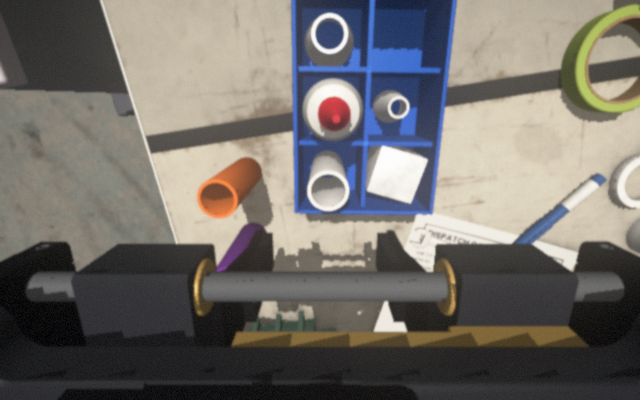

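The wrist view shows the sleeve's bright rim at about (328,188), in the cell beside the white bottle with the red cap (333,108). The tote edges line up with the image, so the yaw is right.

```bash
python3 - <<'E'
from h import *
P=np.load('P_w1.npy');Pt,Ps=np.load('P_top.npy'),np.load('P_side.npy')
im=cv2.imread('pics/w1.png');g=im[155:220,300:358].min(2)
m=(g>185).astype(np.uint8);n,l,st,c=cv2.connectedComponentsWithStats(m);k=1+np.argmax(st[1:,4])
pts=cv2.findContours((l==k).astype(np.uint8),cv2.RETR_EXTERNAL,cv2.CHAIN_APPROX_NONE)[0][0]
e=cv2.fitEllipse(pts);print(st[k],e); u=(e[0][0]+300,e[0][1]+155)
uv=(328,188)
for q in (u,uv): print(q,onz(P,q,.114),tri([P,Ps],[q,(367.5,168.5)]),tri([P,Pt],[q,(430,217.3)]))
for c in [(378,72),(298,210),(434,212)]: print('tote',onz(P,c,.08))
E
```

```text
[  7  10  42  46 796] ((27.661312103271484, 33.47339630126953), (40.27125549316406, 44.33344268798828), 175.6468963623047)
(327.6613121032715, 188.47339630126953) [ 0.479 -0.301] [ 0.476 -0.3    0.124] [ 0.478 -0.313  0.077]
(328, 188) [ 0.479 -0.3  ] [ 0.476 -0.299  0.124] [ 0.479 -0.314  0.072]
tote [ 0.534 -0.216]
tote [ 0.446 -0.326]
tote [ 0.574 -0.348]
```

```bash
python3 - <<'E'
from h import *
q=[.758,.653,0,0]
plan([((.479,-.302,.3),Rt(-8.5)),((.479,-.302,.266),Rt(-8.5))],p=(.477,-.305,.39))
E
```

```text
[0.022, 0.011, 0.6, -0.001, 0.002, -0.012] rows>=1.8
[0.0, -0.0, 0.227, -0.0, -0.0, 0.0] rows>=0.7
end [ 0.479 -0.302  0.266] [ 0.758  0.653 -0.    -0.   ]
```

play_rows(
  series=[
    [0.02, 0.01, 0.2, 0, 0, 0],
    [0.02, 0.01, 0.4, 0, 0, 0],
    [0.02, 0.01, 0.6, 0, 0, 0],
    [0.02, 0.01, 0.6, 0, 0, 0],
    [0.02, 0.01, 0.6, 0, 0, 0],
  ],
)

```text
time: 3.25
ee_pos: [0.4782, -0.3038, 0.3007]
eef_rot: [0.759, 0.652, -0.0, -0.0]
ft_force: [-0.3, -0.7, 1.0]
width: 0.0565
grip_force: 0.0
```

play_rows(
  series=[
    [0, 0, 0.08, 0, 0, 0],
    [0, 0, 0.16, 0, 0, 0],
    [0, 0, 0.22, 0, 0, 0],
    [0, 0, 0.225, 0, 0, 0],
    [0, 0, 0.225, 0, 0, 0],
  ],
)

```text
time: 3.75
ee_pos: [0.4789, -0.3023, 0.2661]
eef_rot: [0.758, 0.653, -0.0, -0.0]
ft_force: [0.0, 0.3, -0.8]
width: 0.0564
grip_force: 0.0
```

play_rows(
  series=[
    [0, 0, 0, 0, 0, 0],
    [0, 0, 0, 0, 0, 0],
    [0, 0, 0, 0, 0, 0],
    [0, 0, 0, 0, 0, 0],
    [0, 0, 0, 0, 0, 0],
  ],
  fingers=-0.4,
  squeeze=20,
)

```text
time: 4.25
ee_pos: [0.479, -0.3024, 0.2666]
eef_rot: [0.758, 0.653, 0.0, 0.0]
ft_force: [-0.5, -0.2, 0.8]
width: 0.0339
grip_force: 20.0
```

```bash
python3 - <<'E'
from h import *
plan([((.43,-.1,.446),Rt(-5)),((.425,.1,.446),Rt(5)),((.43,.25,.446),Rt(12)),((.46,.40,.446),Rt(20)),((.46,.40,.28),Rt(20)),((.46,.40,.264),Rt(20))],p=(.479,-.302,.446),q=[.758,.653,0,0])
E
```

```text
[0.642, -0.261, 0.0, 0.0, 0.0, -0.059] rows>=2.1
[0.649, -0.241, 0.0, 0.0, 0.0, -0.058] rows>=2.1
[0.663, -0.075, 0.0, 0.0, 0.0, -0.167] rows>=2.0
[0.667, -0.017, 0.0, 0.0, 0.0, -0.166] rows>=2.0
[0.993, 0.12, 0.0, 0.0, 0.0, -0.234] rows>=3.0
[0.936, 0.404, 0.0, 0.0, 0.0, -0.266] rows>=3.1
[0.0, 0.0, 0.553, 0.0, 0.0, -0.0] rows>=1.7
[0.0, 0.0, 0.554, 0.0, 0.0, -0.0] rows>=1.7
[0.0, 0.0, 0.106, 0.0, 0.0, -0.0] rows>=0.3
end [0.46  0.4   0.264] [0.574 0.819 0.    0.   ]
```

play_rows(
  series=[
    [0, 0, -0.07, 0, 0, 0],
    [0, 0, -0.2, 0, 0, 0],
    [0, 0, -0.4, 0, 0, 0],
    [0, 0, -0.6, 0, 0, 0],
    [0, 0, -0.6, 0, 0, 0],
  ],
)

```text
time: 4.75
ee_pos: [0.4799, -0.3026, 0.3614]
eef_rot: [0.758, 0.653, 0.001, 0.003]
ft_force: [1.3, 0.5, 0.1]
width: 0.0338
grip_force: 20.0
```

play_rows(
  series=[
    [0, 0, -0.2, 0, 0, 0],
    [0, 0, -0.4, 0, 0, 0],
    [0, 0, -0.6, 0, 0, 0],
    [0, 0, -0.6, 0, 0, 0],
    [0, 0, -0.6, 0, 0, 0],
  ],
)

```text
time: 5.25
ee_pos: [0.4789, -0.3022, 0.4465]
eef_rot: [0.758, 0.653, 0.0, 0.0]
ft_force: [-0.6, 0.0, -0.9]
width: 0.0341
grip_force: 20.0
```

play_rows(
  series=[
    [0.21, -0.08, 0, 0, 0, -0.02],
    [0.43, -0.17, 0, 0, 0, -0.04],
    [0.642, -0.261, 0, 0, 0, -0.059],
    [0.642, -0.261, 0, 0, 0, -0.059],
  ],
)

```text
time: 5.65
ee_pos: [0.4541, -0.1968, 0.4455]
eef_rot: [0.745, 0.667, -0.0, -0.001]
ft_force: [0.6, 0.2, -1.1]
width: 0.0335
grip_force: 20.0
```

play_rows(
  series=[
    [0.21, -0.08, 0, 0, 0, -0.02],
    [0.43, -0.16, 0, 0, 0, -0.04],
    [0.649, -0.241, 0, 0, 0, -0.058],
    [0.649, -0.241, 0, 0, 0, -0.058],
  ],
)

```text
time: 6.05
ee_pos: [0.4293, -0.0964, 0.4456]
eef_rot: [0.735, 0.678, -0.0, -0.0]
ft_force: [0.1, 0.1, -0.8]
width: 0.0339
grip_force: 20.0
```

play_rows(
  series=[
    [0.22, -0.02, 0, 0, 0, -0.05],
    [0.44, -0.05, 0, 0, 0, -0.11],
    [0.663, -0.075, 0, 0, 0, -0.167],
    [0.663, -0.075, 0, 0, 0, -0.167],
  ],
)

```text
time: 6.45
ee_pos: [0.4272, 0.0032, 0.4457]
eef_rot: [0.705, 0.709, -0.0, -0.0]
ft_force: [-0.1, -0.5, -0.4]
width: 0.0336
grip_force: 20.0
```

play_rows(
  series=[
    [0.22, -0.01, 0, 0, 0, -0.05],
    [0.44, -0.01, 0, 0, 0, -0.11],
    [0.667, -0.017, 0, 0, 0, -0.166],
    [0.667, -0.017, 0, 0, 0, -0.166],
  ],
)

```text
time: 6.85
ee_pos: [0.4245, 0.1029, 0.4458]
eef_rot: [0.673, 0.739, 0.0, -0.001]
ft_force: [-0.4, 0.7, -1.1]
width: 0.0342
grip_force: 20.0
```

play_rows(
  series=[
    [0.25, 0.03, 0, 0, 0, -0.06],
    [0.5, 0.06, 0, 0, 0, -0.12],
    [0.75, 0.09, 0, 0, 0, -0.18],
    [0.993, 0.12, 0, 0, 0, -0.234],
    [0.993, 0.12, 0, 0, 0, -0.234],
  ],
)

```text
time: 7.35
ee_pos: [0.4295, 0.2526, 0.4454]
eef_rot: [0.627, 0.779, 0.0, -0.002]
ft_force: [0.4, 0.1, -1.2]
width: 0.0338
grip_force: 20.0
```

play_rows(
  series=[
    [0.24, 0.1, 0, 0, 0, -0.06],
    [0.48, 0.2, 0, 0, 0, -0.13],
    [0.72, 0.3, 0, 0, 0, -0.2],
    [0.936, 0.404, 0, 0, 0, -0.266],
    [0.936, 0.404, 0, 0, 0, -0.266],
  ],
)

```text
time: 7.85
ee_pos: [0.4604, 0.402, 0.4436]
eef_rot: [0.572, 0.82, -0.001, -0.002]
ft_force: [-0.7, -0.1, -0.8]
width: 0.0337
grip_force: 20.0
```

```bash
python3 - <<'E'
from h import *
s=status.read_state();print(s['time'],s['ee_pos'],s['eef_rot'],s['joint_positions'],s['grip_force'])
im,P=cam('side');i2,P2=cam('top');i3,P3=cam('wrist');np.save('P_w2.npy',P3)
f=lambda im,x,y,w,h:cv2.resize(im[y:y+h,x:x+w],(400,300),interpolation=cv2.INTER_CUBIC)
print(px(P,(.46,.4,0)),px(P2,(.46,.4,0)))
cv2.imwrite('pics/c2.png',np.vstack([np.hstack([f(im,160,150,240,180),f(i2,80,100,240,180)]),np.hstack([cv2.resize(i3,(400,300)),np.zeros((300,400,3),np.uint8)])]))
E
```

```text
7.85 [0.46  0.402 0.444] [ 0.572  0.82  -0.001 -0.002] [-0.068  0.451 -0.993  1.4    0.371  1.491 -0.69 ] 20.000143991699133
[261.354 339.025] [179.138 229.461]
```

View pics/c2.png

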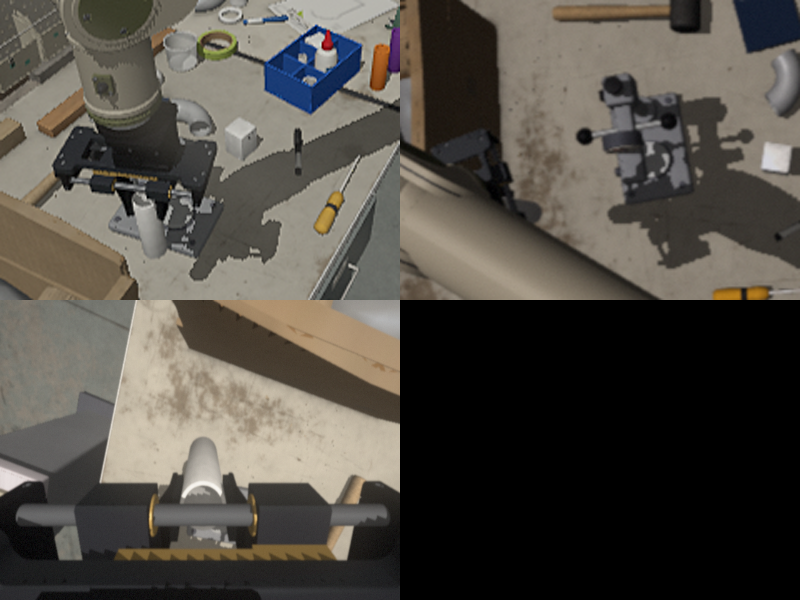

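The sleeve hangs upright in the fingers, clear of the cardboard box (bench edge of the box at about top px (137,230)). The patch below it, top px (179,229), is bare bench. Lowering next.

play_rows(
  series=[
    [0, 0, 0.2, 0, 0, 0],
    [0, 0, 0.4, 0, 0, 0],
    [0, 0, 0.6, 0, 0, 0],
    [0, 0, 0.6, 0, 0, 0],
  ],
)

```text
time: 8.4
ee_pos: [0.4605, 0.3965, 0.3526]
eef_rot: [0.575, 0.818, -0.003, 0.0]
ft_force: [0.3, -0.1, -0.2]
width: 0.0342
grip_force: 20.0
```

play_rows(
  series=[
    [0, 0, 0.2, 0, 0, 0],
    [0, 0, 0.4, 0, 0, 0],
    [0, 0, 0.53, 0, 0, 0],
    [0, 0, 0.53, 0, 0, 0],
    [0, 0, 0.53, 0, 0, 0],
  ],
)

```text
time: 8.9
ee_pos: [0.4606, 0.3992, 0.2786]
eef_rot: [0.574, 0.819, 0.001, 0.0]
ft_force: [0.7, -0.1, -1.2]
width: 0.0337
grip_force: 20.0
```

play_rows(
  series=[
    [0, 0, 0.03, 0, 0, 0],
    [0, 0, 0.06, 0, 0, 0],
    [0, 0, 0.08, 0, 0, 0],
    [0, 0, 0.08, 0, 0, 0],
    [0, 0, 0.08, 0, 0, 0],
  ],
)

```text
time: 9.4
ee_pos: [0.4599, 0.3997, 0.2648]
eef_rot: [0.574, 0.819, -0.0, 0.0]
ft_force: [-0.1, 0.2, -0.1]
width: 0.0339
grip_force: 20.0
```

play_rows(
  series=[
    [0, 0, 0.006, 0, 0, 0],
    [0, 0, 0.011, 0, 0, 0],
    [0, 0, 0.016, 0, 0, 0],
    [0, 0, 0.016, 0, 0, 0],
    [0, 0, 0.016, 0, 0, 0],
  ],
)

```text
time: 9.9
ee_pos: [0.4599, 0.3997, 0.2626]
eef_rot: [0.574, 0.819, 0.0, 0.0]
ft_force: [-0.2, 0.2, 2.3]
width: 0.0338
grip_force: 20.0
```

play_rows(
  series=[
    [0, 0, 0, 0, 0, 0],
    [0, 0, 0, 0, 0, 0],
    [0, 0, 0, 0, 0, 0],
    [0, 0, 0, 0, 0, 0],
  ],
  fingers=0.3,
)

```text
time: 10.3
ee_pos: [0.4598, 0.3996, 0.2623]
eef_rot: [0.574, 0.819, -0.0, 0.0]
ft_force: [1.1, -0.3, -0.7]
width: 0.0541
grip_force: 0.0
```

play_rows(
  series=[
    [0, 0, -0.1, 0, 0, 0],
    [0, 0, -0.3, 0, 0, 0],
    [0, 0, -0.5, 0, 0, 0],
    [0, 0, -0.7, 0, 0, 0],
    [0, 0, -0.7, 0, 0, 0],
  ],
)

```text
time: 10.8
ee_pos: [0.4599, 0.4008, 0.3728]
eef_rot: [0.574, 0.819, 0.003, 0.001]
ft_force: [0.3, 0.4, 0.5]
width: 0.0562
grip_force: 0.0
```

```bash
python3 - <<'E'
from h import *
s=status.read_state();print(s['time'],s['ee_pos'],s['eef_rot'],s['joint_positions'],s['width'])
im,P=cam('wrist');np.save('P_w3.npy',P);cv2.imwrite('pics/w3.png',im)
for d in spotter.boxes_of('wrist','sleeve')[:2]: print(d['point'],d['conf'],px(P,d['point']))
m=spotter.regions_of('wrist','sleeve')[0]['pixels'];ys,xs=np.nonzero(m);print(xs.min(),xs.max(),ys.min(),ys.max())
print(px(P,(.46,.4,.11)))
# option: slanted pre-grasp
for h in (30,35): plan([((.46,.40,.057)-np.r_[0,0,0]-R.identity().as_matrix()@(Rs(h,46).as_matrix()[:,2]*(.1635+.09)),Rs(h,46))])
E
```

```text
10.8 [0.46  0.401 0.373] [0.574 0.819 0.003 0.001] [-0.065  0.487 -0.974  1.511  0.41   1.353 -0.722] 0.05622930258302205
[0.4585, 0.3927, 0.0813] 0.65 [318.969 201.327]
301 343 159 224
[323.51  204.479]
[-0.052, -0.299, 0.224, -0.333, -0.279, -0.783] rows>=3.1
[0.106, -0.322, 0.165, -0.332, -0.278, -0.783] rows>=3.1
[0.249, -0.27, 0.086, -0.333, -0.279, -0.784] rows>=3.1
[0.344, -0.154, 0.005, -0.332, -0.279, -0.783] rows>=3.1
end [0.302 0.309 0.233] [-0.238  0.889  0.101  0.378]
[-0.078, -0.293, 0.224, -0.349, -0.267, -0.822] rows>=3.3
[0.086, -0.327, 0.166, -0.349, -0.268, -0.822] rows>=3.3
[0.238, -0.28, 0.085, -0.349, -0.267, -0.821] rows>=3.3
[0.34, -0.162, 0.004, -0.349, -0.267, -0.822] rows>=3.3
end [0.311 0.295 0.233] [-0.277  0.878  0.118  0.373]
```

```bash
python3 - <<'E'
from h import *
P=np.load('P_w3.npy');im=cv2.imread('pics/w3.png');x0,y0=290,150
g=im[y0:240,x0:355].min(2)
for th in (170,185,200):
    m=(g>th).astype(np.uint8);n,l,st,c=cv2.connectedComponentsWithStats(m);k=1+np.argmax(st[1:,4])
    pts=cv2.findContours((l==k).astype(np.uint8),cv2.RETR_EXTERNAL,cv2.CHAIN_APPROX_NONE)[0][0]
    e=cv2.fitEllipse(pts);u=(e[0][0]+x0,e[0][1]+y0);print(th,st[k],u,e[1],onz(P,u,.11))
c=np.array([.46,.40,.057]);RS=Rs(30,48);z=RS.as_matrix()[:,2]
a=c-z*(.1635+.07);print(a)
plan([((a[0],a[1],.375),RS),(a,RS),(c-z*.1635,RS)],p=(.4600,.4,.3675),q=[.574,.819,0,0])
E
```

```text
170 [  10   26   47   51 1013] (322.80541229248047, 202.17832565307617) (43.11229705810547, 47.73269271850586) [0.459 0.402]
185 [ 11  31  44  45 669] (322.23030853271484, 203.59667587280273) (42.5152702331543, 42.66665267944336) [0.459 0.4  ]
200 [ 11  33  43  42 442] (322.07833099365234, 203.8823585510254) (40.68857192993164, 42.101314544677734) [0.459 0.4  ]
[0.31  0.313 0.213]
[-0.05, -0.285, -0.013, -0.347, -0.291, -0.779] rows>=3.1
[0.06, -0.276, -0.065, -0.347, -0.291, -0.779] rows>=3.1
[0.147, -0.215, -0.126, -0.347, -0.29, -0.779] rows>=3.1
[0.191, -0.116, -0.183, -0.347, -0.291, -0.779] rows>=3.1
[0.802, 0.0, 0.721, 0.0, 0.0, -0.0] rows>=3.2
[-0.0, 0.0, 0.467, 0.0, 0.0, -0.0] rows>=1.4
end [0.355 0.339 0.166] [-0.236  0.882  0.105  0.393]
```

View pics/w3.png

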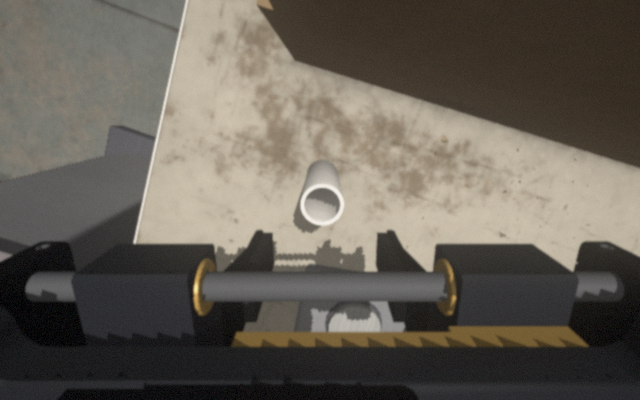

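The sleeve stands free and upright on bare bench, with its rim centre at (322,204), which puts it at (0.459, 0.400). Now tilting the hand well clear of it.

play_rows(
  series=[
    [-0.05, -0.285, -0.013, -0.347, -0.291, -0.779],
    [-0.05, -0.285, -0.013, -0.347, -0.291, -0.779],
    [-0.05, -0.285, -0.013, -0.347, -0.291, -0.779],
    [-0.05, -0.285, -0.013, -0.347, -0.291, -0.779],
  ],
)

```text
time: 11.35
ee_pos: [0.4215, 0.3778, 0.3687]
eef_rot: [0.39, 0.913, 0.03, 0.114]
ft_force: [-0.1, 0.3, 0.5]
width: 0.0569
grip_force: 0.0
```

play_rows(
  series=[
    [0.06, -0.276, -0.065, -0.347, -0.291, -0.779],
    [0.06, -0.276, -0.065, -0.347, -0.291, -0.779],
    [0.06, -0.276, -0.065, -0.347, -0.291, -0.779],
    [0.06, -0.276, -0.065, -0.347, -0.291, -0.779],
  ],
)

```text
time: 11.75
ee_pos: [0.3843, 0.3558, 0.3708]
eef_rot: [0.189, 0.955, 0.059, 0.221]
ft_force: [0.9, -0.3, -0.5]
width: 0.0567
grip_force: 0.0
```

```bash
python3 - <<'E'
from h import *
s=status.read_state();print(s['time'],s['ee_pos'],s['eef_rot'],s['joint_positions'])
E
```

```text
11.75 [0.384 0.356 0.371] [0.189 0.955 0.059 0.221] [ 0.156  0.142 -1.154  1.885  0.599  0.983 -0.08 ]
```

play_rows(
  series=[
    [0.147, -0.215, -0.126, -0.347, -0.29, -0.779],
    [0.147, -0.215, -0.126, -0.347, -0.29, -0.779],
    [0.147, -0.215, -0.126, -0.347, -0.29, -0.779],
    [0.147, -0.215, -0.126, -0.347, -0.29, -0.779],
  ],
)

```text
time: 12.15
ee_pos: [0.3471, 0.3341, 0.3731]
eef_rot: [-0.024, 0.945, 0.085, 0.316]
ft_force: [0.1, 0.2, 0.6]
width: 0.0566
grip_force: 0.0
```

```bash
python3 - <<'E'
from h import *
s=status.read_state();print(s['time'],s['ee_pos'],s['eef_rot'],s['joint_positions'])
E
```

```text
12.15 [0.347 0.334 0.373] [-0.024  0.945  0.085  0.316] [ 0.206 -0.176 -1.09   2.072  0.377  0.631  0.452]
```

```bash
python3 - <<'E'
from h import *
c=np.array([.459,.4003,.057]);RS=Rs(30,48);z=RS.as_matrix()[:,2]
plan([((.332,.326,.29),RS),(c-z*(.1635+.07),RS),(c-z*.1635,RS)])
E
```

```text
[0.413, -0.124, 0.367, -0.346, -0.289, -0.781] rows>=3.1
[0.498, 0.005, 0.212, 0.0, -0.0, -0.0] rows>=1.6
[-0.0, 0.0, 0.466, 0.0, -0.0, -0.0] rows>=1.4
end [0.354 0.339 0.166] [-0.236  0.882  0.105  0.393]
```

play_rows(
  series=[
    [0.413, -0.124, 0.367, -0.346, -0.289, -0.781],
    [0.413, -0.124, 0.367, -0.346, -0.289, -0.781],
    [0.413, -0.124, 0.367, -0.346, -0.289, -0.781],
    [0.413, -0.124, 0.367, -0.346, -0.289, -0.781],
    [0.413, -0.124, 0.367, -0.346, -0.289, -0.781],
  ],
)

```text
time: 12.65
ee_pos: [0.3325, 0.3257, 0.2897]
eef_rot: [-0.234, 0.883, 0.106, 0.392]
ft_force: [-0.1, 1.1, 1.3]
width: 0.0565
grip_force: 0.0
```

```bash
python3 - <<'E'
from h import *
s=status.read_state();print(s['time'],s['ee_pos'],s['eef_rot'],s['joint_positions'])
c=np.array([.459,.4003,.057]);RS=Rs(30,48);z=RS.as_matrix()[:,2]
plan([(c-z*(.1635+.07),RS),(c-z*.1635,RS)])
im,P=cam('wrist');cv2.imwrite('pics/w4.png',im)
E
```

```text
12.65 [0.333 0.326 0.29 ] [-0.234  0.883  0.106  0.392] [ 0.428 -0.155 -1.319  2.282  0.937  0.202  0.279]
[0.498, 0.007, 0.21, -0.002, -0.004, -0.009] rows>=1.6
[-0.0, -0.0, 0.466, 0.0, 0.0, 0.0] rows>=1.4
end [0.354 0.34  0.166] [-0.237  0.882  0.105  0.393]
```

```bash
python3 - <<'E'
from h import *
c=np.array([.459,.4003,.057]);RS=Rs(30,48);z=RS.as_matrix()[:,2]
plan([((.345,.334,.226),RS),(c-z*.1635,RS)])
E
```

```text
[0.251, 0.004, 0.359, -0.003, -0.004, -0.01] rows>=1.3
[0.249, 0.003, 0.317, 0.0, 0.0, -0.0] rows>=1.2
end [0.354 0.34  0.166] [-0.236  0.882  0.105  0.393]
```

play_rows(
  series=[
    [0.08, 0, 0.12, 0, 0, 0],
    [0.16, 0, 0.24, 0, 0, 0],
    [0.251, 0.004, 0.359, 0, 0, 0],
    [0.251, 0.004, 0.359, 0, 0, 0],
  ],
)

```text
time: 13.1
ee_pos: [0.346, 0.3343, 0.2251]
eef_rot: [-0.233, 0.883, 0.105, 0.393]
ft_force: [0.7, -1.2, 1.0]
width: 0.0566
grip_force: 0.0
```

```bash
python3 - <<'E'
from h import *
s=status.read_state();print(s['time'],s['ee_pos'],s['eef_rot'],s['joint_positions'])
c=np.array([.459,.4003,.057]);RS=Rs(30,48);z=RS.as_matrix()[:,2]
plan([(c-z*.1635,RS)])
im,P=cam('wrist');i2,_=cam('side')
print(px(P,(.459,.4,.11)))
cv2.imwrite('pics/w5.png',np.hstack([cv2.resize(im,(400,300)),cv2.resize(i2[200:380,160:400],(400,300))]))
E
```

```text
13.1 [0.346 0.334 0.225] [-0.233  0.883  0.105  0.393] [ 0.244  0.29  -1.261  2.296  1.767  0.553 -0.347]
[0.249, 0.004, 0.308, -0.005, 0.0, -0.012] rows>=1.2
end [0.354 0.34  0.166] [-0.236  0.882  0.105  0.393]
[326.388 259.04 ]
```

View pics/w5.png

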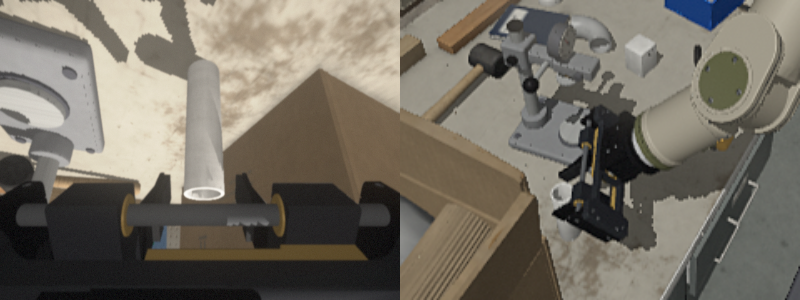

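The wrist view (upside down, since the camera is under the hand) shows the sleeve centred between the open fingers, rim at about (327,258) at full scale against (326,259) predicted.

play_rows(
  series=[
    [0.06, 0, 0.08, 0, 0, 0],
    [0.12, 0, 0.15, 0, 0, 0],
    [0.18, 0, 0.23, 0, 0, 0],
    [0.249, 0.004, 0.308, 0, 0, 0],
    [0.249, 0.004, 0.308, 0, 0, 0],
  ],
)

```text
time: 13.7
ee_pos: [0.3526, 0.3389, 0.1667]
eef_rot: [-0.235, 0.884, 0.104, 0.391]
ft_force: [-0.4, -0.8, -0.0]
width: 0.0566
grip_force: 0.0
```

```bash
python3 - <<'E'
from h import *
s=status.read_state();print(s['time'],s['ee_pos'],s['eef_rot'],s['joint_positions'])
c=np.array([.459,.4003,.057]);RS=Rs(30,48);z=RS.as_matrix()[:,2]
plan([(c-z*.1635,RS)])
E
```

```text
13.7 [0.353 0.339 0.167] [-0.235  0.884  0.104  0.391] [ 0.117  0.516 -1.149  2.298  2.012  0.717 -0.475]
[-0.004, -0.0, 0.008, -0.003, -0.008, -0.004] rows>=0.0
end [0.354 0.34  0.166] [-0.237  0.882  0.105  0.393]
```

play_rows(
  series=[
    [0, 0, 0.008, 0, -0.008, 0],
    [0, 0, 0.008, 0, -0.008, 0],
    [0, 0, 0.008, 0, -0.008, 0],
    [0, 0, 0.008, 0, -0.008, 0],
    [0, 0, 0.008, 0, -0.008, 0],
  ],
  fingers=-0.4,
  squeeze=20,
)

```text
time: 14.2
ee_pos: [0.3533, 0.3398, 0.1669]
eef_rot: [-0.237, 0.881, 0.105, 0.395]
ft_force: [0.2, -1.4, 3.2]
width: 0.0339
grip_force: 20.0
```

```bash
python3 - <<'E'
from h import *
s=status.read_state();print(s['time'],s['ee_pos'],s['eef_rot'],s['width'])
RS=R.from_quat(s['eef_rot']); p=s['ee_pos']; g=p+RS.apply([0,0,.1635]); print('grasp',g)
c=np.array([.459,.4003,0]); an=np.array([.5525,.245,.034])
print('T for anvil',p+an-c)
# waypoints for sleeve bottom
# entry direction from gauge front
f=np.array([np.cos(np.radians(10)),np.sin(np.radians(10)),0])
W=[c+[0,0,.045],an-f*.115+[0,0,.011],an+[0,0,.011],an+[0,0,.004]]
print(np.array(W))
plan([(p+w-c,RS) for w in W])
E
```

```text
14.2 [0.353 0.34  0.167] [-0.237  0.881  0.105  0.395] 0.03391040918028815
grasp [0.459 0.401 0.058]
T for anvil [0.447 0.184 0.201]
[[0.459 0.4   0.045]
 [0.439 0.225 0.045]
 [0.552 0.245 0.045]
 [0.552 0.245 0.038]]
[-0.224, -0.0, -0.2, 0.0, 0.0, 0.0] rows>=0.9
[0.466, -0.946, -0.52, 0.0, 0.0, 0.0] rows>=3.5
[-0.479, -0.263, 0.537, 0.0, 0.0, 0.0] rows>=2.3
[0.035, 0.0, 0.031, 0.0, 0.0, 0.0] rows>=0.1
end [0.447 0.184 0.205] [-0.237  0.881  0.105  0.395]
```

```bash
python3 - <<'E'
from h import *
Ps=np.load('P_side.npy');Pt=np.load('P_top.npy')
for z in (.034,.15,.16,.165,.17,.18,.19): print(z,px(Ps,(.5525,.245,z)),px(Ps,(.5525-.02,.245+.0,z)),px(Ps,(.5525,.265,z)))
s=status.read_state();RS=R.from_quat(s['eef_rot']); p=s['ee_pos']
c=np.array([.459,.4003,0]); an=np.array([.5525,.245,.034])
W=[c+[0,0,.042],c+(an-c)*.45*[1,1,0]+[0,0,.042],an+[0,0,.008]]
plan([(p+w-c,RS) for w in W])
s0=cv2.imread('pics/side0.png');print(s0[240:256,259].tolist(),s0[240:256,254].mean(1))
E
```

```text
0.034 [266.287 277.314] [271.722 279.962] [262.303 281.994]
0.15 [262.13  250.955] [267.921 253.587] [257.808 255.634]
0.16 [261.744 248.507] [267.568 251.136] [257.39  253.184]
0.165 [261.55  247.272] [267.39  249.899] [257.179 251.947]
0.17 [261.354 246.029] [267.21  248.655] [256.967 250.703]
0.18 [260.958 243.52 ] [266.848 246.143] [256.539 248.191]
0.19 [260.557 240.98 ] [266.482 243.598] [256.105 245.647]
[-0.209, -0.0, -0.186, 0.0, 0.0, 0.0] rows>=0.8
[-0.006, -0.544, 0.007, 0.0, 0.0, 0.0] rows>=1.6
[-0.007, -0.665, 0.009, 0.0, 0.0, 0.0] rows>=2.0
end [0.447 0.184 0.209] [-0.237  0.881  0.105  0.395]
[[118, 120, 118], [102, 105, 105], [100, 100, 101], [99, 100, 99], [79, 83, 86], [39, 59, 71], [109, 119, 122], [154, 157, 156], [146, 151, 151], [149, 152, 152], [144, 147, 146], [105, 109, 108], [66, 74, 76], [72, 79, 81], [72, 79, 81], [69, 78, 79]] [101.667  99.333  95.333 125.667 155.333 153.333 150.667 142.333 123.333
 130.    148.667 152.    155.    131.     62.667  68.   ]
```

play_rows(
  series=[
    [-0.03, 0, -0.025, 0, 0, 0],
    [-0.08, 0, -0.07, 0, 0, 0],
    [-0.15, 0, -0.13, 0, 0, 0],
    [-0.209, 0, -0.186, 0, 0, 0],
    [-0.209, 0, -0.186, 0, 0, 0],
  ],
)

```text
time: 14.7
ee_pos: [0.3533, 0.3402, 0.2097]
eef_rot: [-0.237, 0.881, 0.106, 0.395]
ft_force: [0.3, -0.7, -0.1]
width: 0.0337
grip_force: 20.0
```

play_rows(
  series=[
    [0, -0.08, 0, 0, 0, 0],
    [0, -0.22, 0, 0, 0, 0],
    [0, -0.38, 0, 0, 0, 0],
    [-0.006, -0.544, 0.007, 0, 0, 0],
    [-0.006, -0.544, 0.007, 0, 0, 0],
  ],
)

```text
time: 15.2
ee_pos: [0.3966, 0.267, 0.2075]
eef_rot: [-0.235, 0.882, 0.104, 0.394]
ft_force: [0.7, 0.5, -1.7]
width: 0.0339
grip_force: 20.0
```

```bash
python3 - <<'E'
from h import *
s=status.read_state();print(s['time'],s['ee_pos'],s['eef_rot'],s['joint_positions'],s['grip_force'])
q=[-0.237,.881,.105,.395]
im,P=cam('side');cv2.imwrite('pics/s6.png',im)
RS=R.from_quat(q); c=np.array([.459,.4003,0]);an=np.array([.5525,.245,.034]);p0=np.array([.3533,.3398,.1669])
plan([(p0+an-c+[0,0,.008],RS)])
E
```

```text
15.2 [0.397 0.267 0.208] [-0.235  0.882  0.104  0.394] [ 0.42   0.31  -1.201  2.323  2.007  0.413 -0.409] 19.99958967542625
[-0.016, -0.654, 0.007, -0.003, -0.005, -0.006] rows>=2.0
end [0.447 0.184 0.209] [-0.237  0.881  0.105  0.395]
```

play_rows(
  series=[
    [0, -0.1, 0, 0, 0, 0],
    [0, -0.22, 0, 0, 0, 0],
    [-0.01, -0.34, 0, 0, 0, 0],
    [-0.012, -0.44, 0.005, 0, 0, 0],
    [-0.012, -0.44, 0.005, 0, 0, 0],
  ],
)

```text
time: 15.75
ee_pos: [0.4303, 0.2128, 0.2089]
eef_rot: [-0.236, 0.882, 0.105, 0.394]
ft_force: [0.2, 0.4, -0.5]
width: 0.0335
grip_force: 20.0
```

```bash
python3 - <<'E'
from h import *
s=status.read_state();print(s['time'],s['ee_pos'],s['eef_rot'],s['joint_positions'],s['ft_force'])
q=[-0.237,.881,.105,.395]
RS=R.from_quat(q); c=np.array([.459,.4003,0]);an=np.array([.5525,.245,.034]);p0=np.array([.3533,.3398,.1669])
plan([(p0+an-c+[0,0,.008],RS)])
im,P=cam('side');i2,P2=cam('wrist')
print(px(P,(.5525,.245,.034)))
cv2.imwrite('pics/c6.png',np.hstack([cv2.resize(im[210:300,200:320],(400,300),interpolation=cv2.INTER_CUBIC),cv2.resize(i2,(400,300))]))
E
```

```text
15.75 [0.43  0.213 0.209] [-0.236  0.882  0.105  0.394] [ 0.601  0.31  -1.201  2.318  2.166  0.285 -0.435] [ 0.243  0.435 -0.517]
[-0.001, -0.218, 0.001, -0.0, -0.003, -0.005] rows>=0.7
end [0.447 0.185 0.209] [-0.237  0.881  0.105  0.395]
[266.287 277.314]
```

View pics/c6.png

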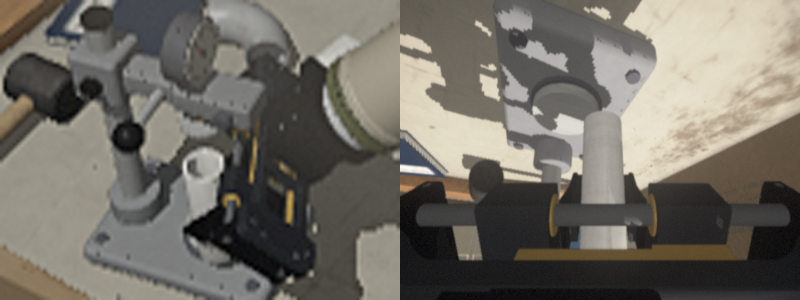

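The sleeve is upright, just short of the anvil's centre, with its rim at side-crop (200,160) and clear room below the arm; the anvil disc shows in the wrist view at about (165,105) of 400. Moving on in and down.

play_rows(
  series=[
    [0, -0.06, 0, 0, 0, 0],
    [0, -0.13, 0, 0, 0, 0],
    [0, -0.19, 0, 0, 0, 0],
    [0, -0.218, 0, 0, 0, 0],
    [0, -0.218, 0, 0, 0, 0],
  ],
)

```text
time: 16.35
ee_pos: [0.4467, 0.1845, 0.2092]
eef_rot: [-0.236, 0.882, 0.105, 0.394]
ft_force: [-0.9, -0.0, -0.2]
width: 0.0337
grip_force: 20.0
```

play_rows(
  series=[
    [0.006, 0, 0.006, 0, 0, 0],
    [0.013, 0, 0.012, 0, 0, 0],
    [0.02, 0, 0.018, 0, 0, 0],
    [0.025, 0, 0.022, 0, 0, 0],
    [0.025, 0, 0.022, 0, 0, 0],
  ],
)

```text
time: 16.85
ee_pos: [0.446, 0.1854, 0.204]
eef_rot: [-0.237, 0.882, 0.106, 0.394]
ft_force: [-0.1, 0.6, -1.1]
width: 0.034
grip_force: 20.0
```

```bash
python3 - <<'E'
from h import *
s=status.read_state();print(s['time'],s['ee_pos'],s['eef_rot'],s['joint_positions'],s['ft_force'])
q=[-0.237,.881,.105,.395]
RS=R.from_quat(q); c=np.array([.459,.4003,0]);an=np.array([.5525,.245,.034]);p0=np.array([.3533,.3398,.1669])
print(s['ee_pos']-(p0+an-c))
plan([(p0+an-c+[0,0,-.0005],RS)])
i2,P=cam('wrist');cv2.imwrite('pics/w7.png',i2);np.save('P_w7.npy',P)
# anvil face: fit by brightness along predicted circle
th=np.linspace(0,2*np.pi,73)
pp=np.array([px(P,(.5525+.031*np.cos(t),.245+.031*np.sin(t),.034)) for t in th]).astype(np.float32)
print(cv2.fitEllipse(pp))
v=i2.copy();cv2.polylines(v,[pp.astype(int)],True,(0,0,255),1)
top=np.array([px(P,(.5525+.017*np.cos(t),.245+.017*np.sin(t),.147)) for t in th]).astype(int);cv2.polylines(v,[top],True,(0,255,0),1)
x0,x1=max(0,int(pp[:,0].min())-60),int(pp[:,0].max())+90
cv2.imwrite('pics/c7.png',cv2.resize(v,(800,500),interpolation=cv2.INTER_CUBIC))
E
```

```text
16.85 [0.446 0.185 0.204] [-0.237  0.882  0.106  0.394] [ 0.687  0.351 -1.204  2.311  2.254  0.253 -0.433] [-0.141  0.55  -1.057]
[-0.001  0.001  0.003]
[0.017, -0.008, 0.017, 0.003, -0.004, -0.002] rows>=0.1
end [0.447 0.184 0.2  ] [-0.237  0.881  0.105  0.395]
((321.5722961425781, 156.5771942138672), (57.713619232177734, 108.4108657836914), 90.383544921875)
```

View pics/c7.png

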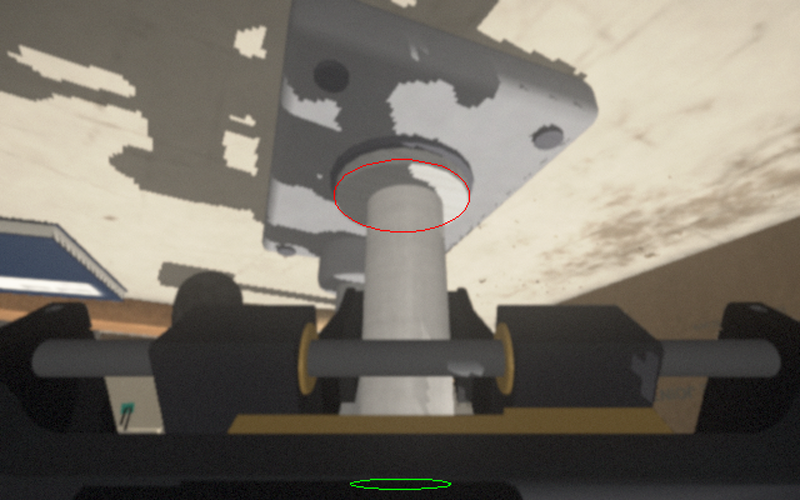

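The predicted anvil circle (red, centre about (402,196) at 800 px) lies on the real disc, and the sleeve's lower end is centred on it. Lowering the last 3 mm.

play_rows(
  series=[
    [0.004, -0.004, 0.004, 0, 0, 0],
    [0.008, -0.006, 0.008, 0, 0, 0],
    [0.011, -0.006, 0.011, 0, 0, 0],
    [0.013, -0.006, 0.013, 0, 0, 0],
    [0.013, -0.006, 0.013, 0, 0, 0],
  ],
)

```text
time: 17.4
ee_pos: [0.4467, 0.1846, 0.2014]
eef_rot: [-0.237, 0.882, 0.106, 0.394]
ft_force: [-0.3, -0.2, -0.6]
width: 0.0337
grip_force: 20.0
```

play_rows(
  series=[
    [0.002, 0, 0.002, 0, 0, 0],
    [0.004, 0, 0.004, 0, 0, 0],
    [0.006, 0, 0.006, 0, 0, 0],
    [0.006, 0, 0.006, 0, 0, 0],
    [0.006, 0, 0.006, 0, 0, 0],
  ],
)

```text
time: 17.9
ee_pos: [0.4472, 0.185, 0.2008]
eef_rot: [-0.237, 0.881, 0.105, 0.395]
ft_force: [-2.7, -1.6, 8.2]
width: 0.0338
grip_force: 20.0
```

play_rows(
  series=[
    [-0.002, 0, -0.002, 0, 0, 0],
    [-0.002, 0, -0.002, 0, 0, 0],
    [-0.002, 0, -0.002, 0, 0, 0],
  ],
)

```text
time: 18.2
ee_pos: [0.4471, 0.1847, 0.2009]
eef_rot: [-0.237, 0.881, 0.105, 0.395]
ft_force: [1.0, 1.2, 3.4]
width: 0.0338
grip_force: 20.0
```

play_rows(
  series=[
    [0, 0, 0, 0, 0, 0],
    [0, 0, 0, 0, 0, 0],
    [0, 0, 0, 0, 0, 0],
    [0, 0, 0, 0, 0, 0],
    [0, 0, 0, 0, 0, 0],
  ],
  fingers=0.3,
)

```text
time: 18.7
ee_pos: [0.4467, 0.1846, 0.2005]
eef_rot: [-0.237, 0.882, 0.106, 0.394]
ft_force: [0.4, 0.1, -0.1]
width: 0.0559
grip_force: 0.0
```

```bash
python3 - <<'E'
from h import *
s=status.read_state();print(s['time'],s['ee_pos'],s['eef_rot'],s['joint_positions'],s['ft_force'],s['width'])
RS=R.from_quat(s['eef_rot']);z=RS.apply([0,0,1]);print(z)
E
```

```text
18.7 [0.447 0.185 0.2  ] [-0.237  0.882  0.106  0.394] [ 0.684  0.367 -1.201  2.312  2.264  0.265 -0.432] [ 0.355  0.076 -0.118] 0.05587263465758419
[ 0.645  0.373 -0.667]
```

```bash
python3 - <<'E'
from h import *
s=status.read_state();RS=R.from_quat(s['eef_rot']);p=s['ee_pos'];h=np.array([.866,.5,0])
plan([(p-h*.02,RS),(p-h*.042,RS)])
E
```

```text
[0.089, 0.0, -0.099, 0.0, 0.0, 0.0] rows>=0.4
[0.098, 0.0, -0.11, 0.0, 0.0, 0.0] rows>=0.4
end [0.41  0.163 0.2  ] [-0.237  0.882  0.106  0.394]
```

play_rows(
  series=[
    [0.03, 0, -0.033, 0, 0, 0],
    [0.06, 0, -0.066, 0, 0, 0],
    [0.089, 0, -0.099, 0, 0, 0],
    [0.089, 0, -0.099, 0, 0, 0],
  ],
)

```text
time: 19.1
ee_pos: [0.429, 0.1743, 0.2003]
eef_rot: [-0.237, 0.882, 0.105, 0.394]
ft_force: [-0.2, -0.2, 0.1]
width: 0.0566
grip_force: 0.0
```

```bash
python3 - <<'E'
from h import *
s=status.read_state();print(s['time'],s['ee_pos'],s['eef_rot'],s['joint_positions'],s['ft_force'])
E
```

```text
19.1 [0.429 0.174 0.2  ] [-0.237  0.882  0.105  0.394] [ 0.783  0.347 -1.284  2.356  2.309  0.259 -0.477] [-0.163 -0.177  0.102]
```

play_rows(
  series=[
    [0.03, 0, -0.033, 0, 0, 0],
    [0.06, 0, -0.066, 0, 0, 0],
    [0.09, 0, -0.1, 0, 0, 0],
    [0.098, 0, -0.11, 0, 0, 0],
    [0.098, 0, -0.11, 0, 0, 0],
  ],
)

```text
time: 19.6
ee_pos: [0.4105, 0.1634, 0.2007]
eef_rot: [-0.237, 0.882, 0.105, 0.394]
ft_force: [1.1, 0.7, 0.5]
width: 0.0566
grip_force: 0.0
```

```bash
python3 - <<'E'
from h import *
s=status.read_state();print(s['time'],s['ee_pos'],s['eef_rot'],s['joint_positions'],s['ft_force'])
RS=R.from_quat(s['eef_rot']);p=s['ee_pos']; print('tip',p+RS.apply([0,0,.182]))
d=np.array([.5,-.866,0])
plan([(p+d*.11,RS)])
E
```

```text
19.6 [0.411 0.163 0.201] [-0.237  0.882  0.105  0.394] [ 0.908  0.327 -1.389  2.402  2.36   0.249 -0.527] [1.141 0.746 0.495]
tip [0.528 0.231 0.079]
[0.001, -0.733, 0.0, 0.0, 0.0, 0.0] rows>=2.2
end [0.466 0.068 0.201] [-0.237  0.882  0.105  0.394]
```

```bash
python3 - <<'E'
from h import *
s=status.read_state();p=s['ee_pos']
h=np.degrees(np.arctan2(.373,.645));d=np.array([.5,-.866,0])
plan([(p+[0,0,.012],Rs(h,36)),(p+[0,0,.012]+d*.09,Rs(h,36))])
E
```

```text
[-0.06, -0.0, -0.053, -0.001, 0.406, 0.001] rows>=1.4
[0.001, -0.6, -0.0, -0.0, 0.0, 0.0] rows>=1.8
end [0.456 0.086 0.213] [-0.247  0.919  0.08   0.298]
```

play_rows(
  series=[
    [-0.015, 0, -0.013, 0, 0.1, 0],
    [-0.03, 0, -0.026, 0, 0.2, 0],
    [-0.045, 0, -0.04, 0, 0.3, 0],
    [-0.06, 0, -0.053, 0, 0.406, 0],
    [-0.06, 0, -0.053, 0, 0.406, 0],
  ],
)

```text
time: 20.1
ee_pos: [0.4143, 0.1591, 0.2076]
eef_rot: [-0.238, 0.908, 0.073, 0.336]
ft_force: [0.2, 0.2, 0.6]
width: 0.0563
grip_force: 0.0
```

```bash
python3 - <<'E'
from h import *
s=status.read_state();print(s['time'],s['ee_pos'],s['eef_rot'],s['joint_positions'],s['ft_force'])
RS=R.from_quat(s['eef_rot']);p=s['ee_pos']; print('tip',p+RS.apply([0,0,.182]))
im,P=cam('side');cv2.imwrite('pics/s8.png',im)
E
```

```text
20.1 [0.414 0.159 0.208] [-0.238  0.908  0.073  0.336] [ 0.785  0.175 -1.254  2.354  1.382  0.126  0.345] [0.164 0.242 0.552]
tip [0.519 0.212 0.069]
```

play_rows(
  series=[
    [0, 0, 0, 0, 0, 0],
    [0, 0, 0, 0, 0, 0],
    [0, 0, 0, 0, 0, 0],
  ],
)

```text
time: 20.45
ee_pos: [0.414, 0.1588, 0.2073]
eef_rot: [-0.238, 0.908, 0.073, 0.337]
ft_force: [-0.3, -0.4, -0.3]
width: 0.0564
grip_force: 0.0
```

```bash
python3 - <<'E'
from h import *
s=status.read_state();print(s['time'],s['ee_pos'],s['eef_rot'],s['joint_positions'],s['ft_force'])
RS=R.from_quat(s['eef_rot']);p=s['ee_pos']; print('tip',p+RS.apply([0,0,.182]),RS.as_matrix()[:,2])
E
```

```text
20.45 [0.414 0.159 0.207] [-0.238  0.908  0.073  0.337] [ 0.788  0.176 -1.256  2.355  1.397  0.125  0.33 ] [-0.308 -0.426 -0.305]
tip [0.519 0.212 0.068] [ 0.577  0.293 -0.763]
```

```bash
python3 - <<'E'
from h import *
s=status.read_state();p=s['ee_pos'];RS=R.from_quat(s['eef_rot'])
d=np.array([.3,-.95,0])
plan([(p+d*.09,RS),(p+d*.12+[0,0,.1],Rs(15,20)),(p+d*.12+[0,0,.2],Rs(15,0.1))])
E
```

```text
[0.099, -0.586, -0.063, 0.0, 0.0, 0.0] rows>=1.8
[-0.397, -0.214, -0.53, 0.187, 0.679, 0.426] rows>=2.9
[-0.228, 0.0, -0.626, -0.0, 0.663, -0.001] rows>=2.3
end [0.45  0.045 0.407] [-0.131  0.991  0.     0.001]
```

play_rows(
  series=[
    [0.02, -0.12, -0.013, 0, 0, 0],
    [0.045, -0.27, -0.028, 0, 0, 0],
    [0.07, -0.42, -0.045, 0, 0, 0],
    [0.099, -0.586, -0.063, 0, 0, 0],
    [0.099, -0.586, -0.063, 0, 0, 0],
  ],
)

```text
time: 20.95
ee_pos: [0.4421, 0.0699, 0.2071]
eef_rot: [-0.235, 0.909, 0.073, 0.337]
ft_force: [-0.2, -0.4, -0.2]
width: 0.0565
grip_force: 0.0
```

```bash
python3 - <<'E'
from h import *
s=status.read_state();print(s['time'],s['ee_pos'],s['eef_rot'],s['joint_positions'],s['ft_force'])
p=s['ee_pos']
plan([(p+[.005,-.02,.1],Rs(15,20)),(p+[.005,-.02,.2],Rs(15,0.1))])
im,P=cam('side');i2,P2=cam('wrist');cv2.imwrite('pics/s9.png',im);cv2.imwrite('pics/w9.png',i2);np.save('P_w9.npy',P2)
m=spotter.regions_of('side','sleeve')
for k in m[:3]:
    ys,xs=np.nonzero(k['pixels']);print(k['conf'],xs.min(),xs.max(),ys.min(),ys.max())
print(px(P,(.5525,.245,.144)),px(P,(.5525,.245,.034)),[px(P2,(.5525,.245,z)) for z in (.034,.144,.168)])
E
```

```text
20.95 [0.442 0.07  0.207] [-0.235  0.909  0.073  0.337] [ 1.205  0.388 -1.45   2.329  1.124  0.167  0.913] [-0.198 -0.419 -0.249]
[-0.403, -0.15, -0.528, 0.183, 0.678, 0.413] rows>=2.8
[-0.228, -0.0, -0.626, -0.0, 0.664, 0.0] rows>=2.3
end [0.447 0.05  0.407] [-0.131  0.991  0.     0.001]
0.84 257 271 250 280
0.5 381 392 189 204
[262.36 252.41] [266.287 277.314] [array([459.643, 244.515]), array([498.168, 418.333]), array([510.102, 472.179])]
```

```bash
python3 - <<'E'
from h import *
p=status.read_state()['ee_pos']
plan([(p+[.02,.02,.08],Rs(30,25)),(p+[.03,.03,.16],Rs(40,5))])
E
```

```text
[-0.484, 0.038, -0.291, -0.066, 0.509, -0.007] rows>=1.8
[-0.308, 0.025, -0.445, -0.086, 0.665, -0.324] rows>=2.6
end [0.471 0.104 0.367] [-0.342  0.939  0.015  0.041]
```

play_rows(
  series=[
    [-0.16, 0.01, -0.1, -0.02, 0.17, 0],
    [-0.32, 0.025, -0.2, -0.045, 0.34, 0],
    [-0.484, 0.038, -0.291, -0.066, 0.509, 0],
    [-0.484, 0.038, -0.291, -0.066, 0.509, 0],
  ],
)

```text
time: 21.5
ee_pos: [0.4582, 0.0751, 0.2582]
eef_rot: [-0.237, 0.941, 0.034, 0.239]
ft_force: [0.4, -0.6, -0.8]
width: 0.0566
grip_force: 0.0
```

```bash
python3 - <<'E'
from h import *
s=status.read_state();print(s['time'],s['ee_pos'],s['eef_rot'],s['joint_positions'],s['ft_force'])
p=s['ee_pos'];z=R.from_quat(s['eef_rot']).as_matrix()[:,2];print(z)
E
```

```text
21.5 [0.458 0.075 0.258] [-0.237  0.941  0.034  0.239] [ 1.18   0.187 -1.441  2.184  0.236  0.458  1.664] [ 0.397 -0.582 -0.808]
[ 0.434  0.178 -0.883]
```

```bash
python3 - <<'E'
from h import *
a=cv2.imread('pics/s9.png')
cv2.imwrite('pics/z9.png',cv2.resize(a[215:295,215:322],(800,600),interpolation=cv2.INTER_CUBIC))
p=status.read_state()['ee_pos']
plan([((.45,.10,.36),Rs(10,5)),((.42,.13,.49),Rt(80)),((.43,.28,.50),Rt(45)),((.52,.37,.45),Rt(10))])
E
```

```text
[-0.346, 0.139, -0.594, 0.078, 0.769, 0.592] rows>=3.4
[0.086, 0.232, -0.877, 0.029, 0.165, 0.666] rows>=2.7
[0.054, 0.498, -0.033, -0.0, 0.0, 0.583] rows>=2.0
[0.201, 0.459, -0.034, -0.0, 0.0, 0.584] rows>=2.0
[0.0, 0.424, 0.167, -0.0, 0.0, 0.583] rows>=2.0
[0.128, 0.405, 0.166, 0.0, 0.0, 0.584] rows>=2.0
end [0.52 0.37 0.45] [ 0.643  0.766 -0.     0.   ]
```

View pics/z9.png

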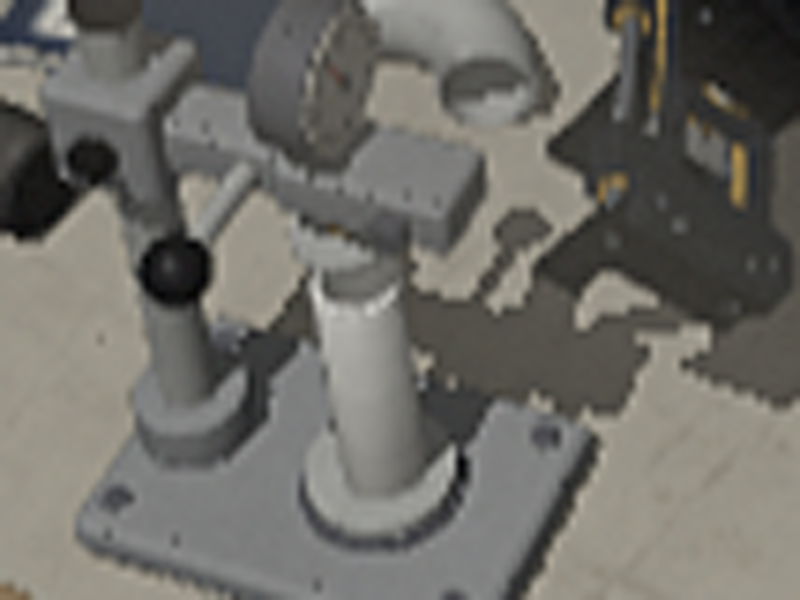

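The sleeve stands upright and centred on the anvil, rim at zoom (355,300), with the foot clear above it, its lower edge at zoom y of about 268. That puts the foot at about z = 0.171. Now moving to the left handle ball.

play_rows(
  series=[
    [-0.346, 0.139, -0.594, 0.078, 0.769, 0.592],
    [-0.346, 0.139, -0.594, 0.078, 0.769, 0.592],
    [-0.346, 0.139, -0.594, 0.078, 0.769, 0.592],
    [-0.346, 0.139, -0.594, 0.078, 0.769, 0.592],
    [-0.346, 0.139, -0.594, 0.078, 0.769, 0.592],
  ],
  fingers=-1,
)

```text
time: 22.0
ee_pos: [0.4507, 0.1008, 0.3624]
eef_rot: [-0.085, 0.995, -0.003, 0.048]
ft_force: [-0.6, -0.4, 0.1]
width: 0.0249
grip_force: 0.0
```

```bash
python3 - <<'E'
from h import *
s=status.read_state();print(s['time'],s['ee_pos'],s['eef_rot'],s['joint_positions'],s['ft_force'])
plan([((.43,.12,.49),Rt(75)),((.43,.28,.50),Rt(45)),((.52,.37,.45),Rt(10))])
a=cv2.imread('pics/s9.png')
for c in (258,259,260,261,262): print(c,a[244:262,c].mean(1).astype(int))
E
```

```text
22.0 [0.451 0.101 0.362] [-0.085  0.995 -0.003  0.048] [ 1.105  0.102 -1.454  1.917  0.145  1.125  1.34 ] [-0.606 -0.422  0.09 ]
[0.033, 0.138, -0.86, 0.014, 0.183, 0.825] rows>=3.0
[0.138, 0.515, -0.033, -0.0, 0.0, 0.5] rows>=1.7
[0.267, 0.462, -0.033, 0.0, 0.0, 0.5] rows>=1.7
[0.0, 0.424, 0.166, 0.0, 0.0, 0.583] rows>=2.0
[0.128, 0.405, 0.167, 0.0, 0.0, 0.583] rows>=2.0
end [0.52 0.37 0.45] [0.643 0.766 0.    0.   ]
258 [ 89  60 115 154 149 151 137  91  81  75 123 174 183 179 174 173 168 166]
259 [ 84  56 115 156 149 151 143 109  95  93  82 157 196 174 174 169 169 167]
260 [ 89  73 116 154 150 149 134 100 102 100  93 138 171 166 173 169 168 167]
261 [100  88  62 112 153 152 136 103 107 107  99 140 177 174 174 169 168 166]
262 [103  94  58 117 157 149 125 102 109 109 101 127 168 177 171 167 165 166]
```

play_rows(
  series=[
    [0.033, 0.138, -0.86, 0.014, 0.183, 0.825],
    [0.033, 0.138, -0.86, 0.014, 0.183, 0.825],
    [0.033, 0.138, -0.86, 0.014, 0.183, 0.825],
    [0.033, 0.138, -0.86, 0.014, 0.183, 0.825],
    [0.033, 0.138, -0.86, 0.014, 0.183, 0.825],
  ],
)

```text
time: 22.5
ee_pos: [0.4303, 0.1177, 0.4883]
eef_rot: [0.129, 0.992, 0.004, -0.002]
ft_force: [1.5, -0.9, 0.0]
width: 0.0006
grip_force: 0.0
```

```bash
python3 - <<'E'
from h import *
s=status.read_state();print(s['time'],s['ee_pos'],s['eef_rot'],s['joint_positions'],s['ft_force'])
plan([((.43,.28,.50),Rt(45)),((.52,.37,.45),Rt(10))])
E
```

```text
22.5 [0.43  0.118 0.488] [ 0.129  0.992  0.004 -0.002] [ 1.229 -0.252 -1.341  1.714 -0.255  1.491  1.229] [ 1.526 -0.924  0.032]
[0.14, 0.523, -0.034, 0.005, -0.007, 0.503] rows>=1.8
[0.27, 0.469, -0.037, 0.006, -0.008, 0.504] rows>=1.8
[0.0, 0.424, 0.167, -0.0, 0.0, 0.583] rows>=2.0
[0.128, 0.404, 0.167, -0.0, 0.0, 0.583] rows>=2.0
end [0.52 0.37 0.45] [ 0.643  0.766 -0.     0.   ]
```

play_rows(
  series=[
    [0.14, 0.523, -0.034, 0, 0, 0.503],
    [0.14, 0.523, -0.034, 0, 0, 0.503],
    [0.14, 0.523, -0.034, 0, 0, 0.503],
    [0.14, 0.523, -0.034, 0, 0, 0.503],
  ],
)

```text
time: 22.9
ee_pos: [0.4301, 0.1985, 0.493]
eef_rot: [0.258, 0.966, 0.003, -0.004]
ft_force: [0.5, -0.7, -0.3]
width: 0.0002
grip_force: 0.0
```

play_rows(
  series=[
    [0.27, 0.469, -0.037, 0, 0, 0.504],
    [0.27, 0.469, -0.037, 0, 0, 0.504],
    [0.27, 0.469, -0.037, 0, 0, 0.504],
    [0.27, 0.469, -0.037, 0, 0, 0.504],
  ],
)

```text
time: 23.3
ee_pos: [0.4099, 0.2634, 0.5052]
eef_rot: [0.382, 0.924, 0.013, -0.0]
ft_force: [0.2, -0.8, -0.4]
width: 0.0006
grip_force: 0.0
```

```bash
python3 - <<'E'
from h import *
s=status.read_state();print(s['time'],s['ee_pos'],s['eef_rot'],s['joint_positions'],s['ft_force'])
plan([((.51,.36,.45),Rt(10))])
E
```

```text
23.3 [0.41  0.263 0.505] [ 0.382  0.924  0.013 -0.   ] [ 1.299 -0.495 -1.466  1.602 -0.515  1.579  0.621] [ 0.172 -0.795 -0.396]
[-0.011, 0.459, 0.195, 0.02, -0.017, 0.584] rows>=2.0
[0.13, 0.442, 0.19, 0.02, -0.017, 0.585] rows>=2.0
end [0.51 0.36 0.45] [ 0.643  0.766 -0.     0.   ]
```

The arm's elbow is up against joint limits (J2 -0.495, J3 -1.466) heading left, so I'll use the equivalent right-hand ball, which lies in a freer direction.

```bash
python3 - <<'E'
from h import *
plan([((.50,.20,.49),Rt(28)),((.587,.18,.46),Rt(10))])
E
```

```text
[-0.725, 0.123, 0.097, 0.044, -0.027, 0.569] rows>=2.2
[-0.39, 0.449, 0.2, 0.0, 0.0, 0.6] rows>=2.1
end [0.587 0.18  0.46 ] [0.643 0.766 0.    0.   ]
```

play_rows(
  series=[
    [-0.36, 0.06, 0.05, 0, 0, 0.25],
    [-0.725, 0.123, 0.097, 0.044, -0.027, 0.569],
    [-0.725, 0.123, 0.097, 0.044, -0.027, 0.569],
    [-0.725, 0.123, 0.097, 0.044, -0.027, 0.569],
  ],
)

```text
time: 23.7
ee_pos: [0.4547, 0.1796, 0.4986]
eef_rot: [0.517, 0.856, 0.016, 0.012]
ft_force: [-0.7, 1.0, 0.6]
width: 0.0006
grip_force: 0.0
```

```bash
python3 - <<'E'
from h import *
s=status.read_state();print(s['time'],s['ee_pos'],s['eef_rot'],s['joint_positions'],s['ft_force'])
plan([((.587,.18,.46),Rt(10))])
E
```

```text
23.7 [0.455 0.18  0.499] [0.517 0.856 0.016 0.012] [ 1.482 -0.496 -1.466  1.618 -0.509  1.543  0.51 ] [-0.744  0.951  0.561]
[-0.407, 0.771, 0.289, 0.075, -0.005, 0.591] rows>=2.8
end [0.587 0.18  0.46 ] [0.643 0.766 0.    0.   ]
```

```bash
python3 - <<'E'
from h import *
s=status.read_state();y=R.from_quat(s['eef_rot']).as_matrix()[:,1];yw=np.degrees(np.arctan2(y[1],y[0]));print(yw)
plan([((.52,.10,.43),Rt(yw)),((.59,.17,.43),Rt(15))])
E
```

```text
27.730389091489442
[-0.67, 0.12, 0.464, 0.075, 0.007, -0.0] rows>=2.5
[0.196, 0.63, 0.001, -0.0, -0.0, 0.424] rows>=2.0
end [0.59 0.17 0.43] [ 0.609  0.793  0.    -0.   ]
```

play_rows(
  series=[
    [-0.2, 0.04, 0.15, 0.03, 0, 0],
    [-0.4, 0.08, 0.3, 0.06, 0, 0],
    [-0.67, 0.12, 0.464, 0.075, 0.007, 0],
    [-0.67, 0.12, 0.464, 0.075, 0.007, 0],
  ],
)

```text
time: 24.1
ee_pos: [0.4659, 0.0924, 0.4443]
eef_rot: [0.516, 0.857, 0.012, 0.013]
ft_force: [0.4, 0.4, 0.3]
width: 0.0007
grip_force: 0.0
```

```bash
python3 - <<'E'
from h import *
s=status.read_state();print(s['time'],s['ee_pos'],s['eef_rot'],s['joint_positions'],s['ft_force'])
plan([((.60,.16,.43),Rt(22))])
E
```

```text
24.1 [0.466 0.092 0.444] [0.516 0.857 0.012 0.013] [ 1.611 -0.498 -1.467  1.742 -0.512  1.436  0.701] [0.424 0.424 0.3  ]
[-0.019, 0.997, 0.129, 0.066, 0.017, 0.197] rows>=3.0
end [0.6  0.16 0.43] [0.559 0.829 0.    0.   ]
```

```bash
cat > kin.py <<'E'
import numpy as np, itertools
from scipy.spatial.transform import Rotation as R
from scipy.optimize import least_squares
J=np.array([[1.1135,.3329,-.0647,1.4609,.0216,1.3499,-.0885],[.817,.237,-.378,1.625,.091,1.297,.27],[-.068,.451,-.993,1.4,.371,1.491,-.69],[-.065,.487,-.974,1.511,.41,1.353,-.722],[.156,.142,-1.154,1.885,.599,.983,-.08],[.206,-.176,-1.09,2.072,.377,.631,.452],[.428,-.155,-1.319,2.282,.937,.202,.279],[.117,.516,-1.149,2.298,2.012,.717,-.475],[.601,.31,-1.201,2.318,2.166,.285,-.435],[.908,.327,-1.389,2.402,2.36,.249,-.527],[.788,.176,-1.256,2.355,1.397,.125,.33],[1.205,.388,-1.45,2.329,1.124,.167,.913],[1.18,.187,-1.441,2.184,.236,.458,1.664],[1.105,.102,-1.454,1.917,.145,1.125,1.34],[1.229,-.252,-1.341,1.714,-.255,1.491,1.229],[1.299,-.495,-1.466,1.602,-.515,1.579,.621],[1.482,-.496,-1.466,1.618,-.509,1.543,.51],[1.611,-.498,-1.467,1.742,-.512,1.436,.701]])
X=np.array([[.2632,-.5667,.4039,.9765,.2157,-.0002,-.0007],[.476,-.308,.39,.759,.651,-.001,0],[.4604,.402,.4436,.572,.82,-.001,-.002],[.4599,.4008,.3728,.574,.819,.003,.001],[.3843,.3558,.3708,.189,.955,.059,.221],[.3471,.3341,.3731,-.024,.945,.085,.316],[.3325,.3257,.2897,-.234,.883,.106,.392],[.3526,.3389,.1667,-.235,.884,.104,.391],[.4303,.2128,.2089,-.236,.882,.105,.394],[.4105,.1634,.2007,-.237,.882,.105,.394],[.414,.1588,.2073,-.238,.908,.073,.337],[.4421,.0699,.2071,-.235,.909,.073,.337],[.4582,.0751,.2582,-.237,.941,.034,.239],[.4507,.1008,.3624,-.085,.995,-.003,.048],[.4303,.1177,.4883,.129,.992,.004,-.002],[.4099,.2634,.5052,.382,.924,.013,0],[.4547,.1796,.4986,.517,.856,.016,.012],[.4659,.0924,.4443,.516,.857,.012,.013]])
rx=lambda a,t:R.from_rotvec(np.array(a)*t)
def fk(q,k,s):
    d1,d3,a3,d5,a5,d7,a7,y7=k[:8]; o=k[8:15]
    q=np.asarray(q)+o; p=np.zeros(3); Rm=R.identity()
    for ax,t,sh in [([0,0,1],s[0]*q[0],(0,0,d1)),([0,1,0],q[1],(0,0,d3)),([0,0,1],s[1]*q[2],(a3,0,0)),([0,1,0],q[3],(a5,0,d5)),([0,0,1],s[2]*q[4],(0,0,0)),([0,1,0],q[5],(a7,0,d7)),([0,0,1],s[3]*q[6]+y7,(0,0,0))]:
        Rm=Rm*rx(ax,t); p=p+Rm.apply(sh)
    return p,Rm
def fit():
    best=None
    for s in itertools.product([-1],[1,-1],[1,-1],[1,-1]):
      for y in (1.57,-1.57):
        def f(k):
            e=[]
            for q,x in zip(J,X):
                p,Rm=fk(q,k,s); e+=list((p-x[:3])); e+=list(.3*(R.from_quat(x[3:]).inv()*Rm).as_rotvec())
            return np.r_[e,.003*k[8:15]]
        r=least_squares(f,np.r_[.35,.4,0,.4,0,.1,0,y,np.zeros(7)],max_nfev=60)
        if best is None or r.cost<best[0]: best=(r.cost,s,r.x,np.abs(f(r.x)).max())
    return best
if __name__=='__main__':
    b=fit();np.set_printoptions(precision=4,suppress=True);print(b);np.savez('kin.npz',s=b[1],k=b[2])
E
timeout 500 python3 kin.py
```

```text
(np.float64(0.0007761681052938823), (-1, -1, -1, -1), array([ 0.2514,  0.469 , -0.0316,  0.5019,  0.0038,  0.1757,  0.0041,
        1.5322,  0.0244,  0.0268,  0.0243, -0.0058,  0.0192, -0.0093,
       -0.    ]), np.float64(0.014327656258179444))
```

```bash
cat > kin2.py <<'E'
from kin import *
import kin
def fk2(q,k):
    q=np.asarray(q); P=k.reshape(7,4); p=np.zeros(3);Rm=R.identity()
    for i,(ax,sg) in enumerate([([0,0,1],-1),([0,1,0],1),([0,0,1],-1),([0,1,0],1),([0,0,1],-1),([0,1,0],1),([0,0,1],-1)]):
        Rm=Rm*rx(ax,sg*q[i]+P[i,3]); p=p+Rm.apply(P[i,:3])
    return p,Rm
def err(q,k,p,Rg):
    a,Rm=fk2(q,k); return np.r_[p-a,(Rg*Rm.inv()).as_rotvec()]
def jac(q,k):
    a,Rm=fk2(q,k);C=np.zeros((6,7))
    for i in range(7):
        d=np.array(q,float);d[i]+=1e-5;b,Rb=fk2(d,k);C[:3,i]=(b-a)/1e-5;C[3:,i]=(Rb*Rm.inv()).as_rotvec()/1e-5
    return C
LO=np.array([-2.6,-.5,-1.47,.16,-1.27,.06,-2.6])+.004;HI=np.array([2.6,2.12,1.34,2.42,4.41,2.06,2.6])-.004
def step(q,k,p,Rg,n=6):
    q=np.array(q,float)
    for _ in range(n):
        e=err(q,k,p,Rg);C=jac(q,k);act=np.ones(7,bool)
        for _ in range(4):
            Ca=C*act; dq=Ca.T@np.linalg.solve(Ca@Ca.T+1e-5*np.eye(6),e); bad=act&(((q+dq)<LO)|((q+dq)>HI))
            if not bad.any(): break
            act&=~bad
        q=np.clip(q+dq*act,LO,HI)
    return q
def go(q,k,p0,R0,p1,R1,n=12):
    w=(R0.inv()*R1).as_rotvec()
    for i in range(1,n+1): q=step(q,k,p0+(p1-p0)*i/n,R0*R.from_rotvec(w*i/n),2)
    return q
if __name__=='__main__':
    z=np.load('kin.npz');k=z['k'];d1,d3,a3,d5,a5,d7,a7,y7=k[:8]
    k0=np.array([[0,0,d1,0],[0,0,d3,0],[a3,0,0,0],[a5,0,d5,0],[0,0,0,0],[a7,0,d7,0],[0,0,0,y7]]).ravel()
    def f(kk):
        e=[]
        for q,x in zip(J,X):
            a,Rm=fk2(q,kk);e+=list(a-x[:3]);e+=list(.3*(R.from_quat(x[3:]).inv()*Rm).as_rotvec())
        return np.r_[e,.0005*(kk-k0)]
    r=least_squares(f,k0);np.save('k2.npy',r.x);print('max res',np.abs(f(r.x)[:-28]).max(),'rms',np.sqrt(np.mean(f(r.x)[:-28]**2)));print(r.x.reshape(7,4).round(3))
    k=r.x
    from h import Rt
    # check controller model on a known leg: tote -> patch
    q=np.array([.817,.237,-.378,1.625,.091,1.297,.27]);
    P=[((.476,-.308,.39),-8.5),((.479,-.302,.446),-8.5),((.43,-.1,.446),-5),((.425,.1,.446),5),((.43,.25,.446),12),((.46,.40,.446),20)]
    for a,b in zip(P,P[1:]): q=go(q,k,np.array(a[0]),Rt(a[1]),np.array(b[0]),Rt(b[1]))
    print('sim patch',q.round(3),'real',J[2])
    # feasible solutions at balls
    for name,p,yaws in [('R',(.591,.186,.37),(10,97,-80)),('L',(.571,.313,.37),(10,97,55))]:
        for yw in yaws:
            for j3 in (-1.4,-1,-.5,0,.5):
                best=None
                for s0 in (J[13],J[0],J[2],J[17]):
                    r=least_squares(lambda u:err(np.r_[u[:2],j3,u[2:]],k,np.array(p),Rt(yw))*[5,5,5,1,1,1],np.clip(np.delete(s0,2),np.delete(LO,2)+.01,np.delete(HI,2)-.01),bounds=(np.delete(LO,2),np.delete(HI,2)),max_nfev=100)
                    if best is None or r.cost<best.cost: best=r
                print(name,yw,j3,'%.1e'%best.cost,best.x.round(2))
E
timeout 550 python3 kin2.py
```

```text
max res 0.0004247251308470146 rms 0.0001693205522627614
[[ 0.    -0.011  0.258  0.   ]
 [-0.    -0.011  0.459  0.   ]
 [ 0.    -0.012 -0.01  -0.   ]
 [ 0.    -0.012  0.496 -0.   ]
 [-0.    -0.    -0.006 -0.   ]
 [-0.    -0.     0.173  0.   ]
 [-0.     0.    -0.003  1.571]]
sim patch [-0.076  0.437 -0.973  1.402  0.358  1.488 -0.684] real [-0.068  0.451 -0.993  1.4    0.371  1.491 -0.69 ]
R 10 -1.4 5.7e-31 [ 0.52  0.77  1.48  0.76  1.52 -0.69]
R 10 -1 2.0e-30 [ 0.35  0.53  1.48  0.45  1.37 -0.5 ]
R 10 -0.5 3.9e-25 [ 0.01  0.38  1.5   0.19  1.3  -0.34]
R 10 0 2.5e-31 [-0.38  0.34  1.53 -0.    1.28 -0.2 ]
R 10 0.5 1.7e-31 [-0.77  0.36  1.55 -0.18  1.28 -0.07]
R 97 -1.4 1.7e-30 [0.52 0.77 1.48 0.76 1.52 0.83]
R 97 -1 1.1e-30 [0.35 0.53 1.48 0.45 1.37 1.02]
R 97 -0.5 8.3e-27 [0.01 0.38 1.5  0.19 1.3  1.18]
R 97 0 2.9e-31 [-0.38  0.34  1.53 -0.    1.28  1.31]
R 97 0.5 3.1e-19 [-0.77  0.36  1.55 -0.18  1.28  1.45]
R -80 -1.4 5.2e-21 [ 0.52  0.77  1.48  0.76  1.52 -2.26]
R -80 -1 3.3e-25 [ 0.35  0.53  1.48  0.45  1.37 -2.07]
R -80 -0.5 9.3e-26 [ 0.01  0.38  1.5   0.19  1.3  -1.91]
R -80 0 3.
[... 203 characters left out ...]
-0.71]
L 10 -0.5 1.6e-29 [-0.21  0.45  1.41  0.22  1.33 -0.54]
L 10 0 2.5e-29 [-0.57  0.41  1.43 -0.    1.3  -0.4 ]
L 10 0.5 3.8e-28 [-0.94  0.43  1.46 -0.21  1.3  -0.25]
L 97 -1.4 1.9e-31 [0.26 0.84 1.39 0.82 1.57 0.63]
L 97 -1 1.2e-30 [0.11 0.6  1.39 0.5  1.41 0.8 ]
L 97 -0.5 7.4e-30 [-0.21  0.45  1.41  0.22  1.33  0.98]
L 97 0 1.0e-23 [-0.57  0.41  1.44 -0.    1.3   1.12]
L 97 0.5 7.7e-24 [-0.94  0.43  1.46 -0.21  1.3   1.27]
L 55 -1.4 2.9e-30 [ 0.26  0.84  1.39  0.82  1.57 -0.1 ]
L 55 -1 5.8e-24 [0.11 0.6  1.39 0.5  1.41 0.07]
L 55 -0.5 1.0e-29 [-0.21  0.45  1.41  0.22  1.33  0.24]
L 55 0 8.2e-31 [-0.57  0.41  1.44 -0.    1.3   0.39]
L 55 0.5 1.2e-25 [-0.94  0.43  1.46 -0.21  1.3   0.54]
```

The model fits to 0.4 mm and reproduces the controller, so I can search for a short detour that unwinds the elbow.

```bash
cat > search.py <<'E'
from kin2 import *; from h import Rt, status
import time
k=np.load('k2.npy');s=status.read_state();q0=np.array(s['joint_positions']);p0=np.array(s['ee_pos']);R0=R.from_quat(s['eef_rot'])
print('model err',err(q0,k,p0,R0).round(4))
rng=np.random.default_rng(0);G=np.array([.591,.186,.44]);RG=Rt(10)
res=[];t=time.time()
while time.time()-t<420:
    n=rng.integers(1,4);W=[]
    for i in range(n):
        W.append((np.array([rng.uniform(.35,.72),rng.uniform(-.5,.1),rng.uniform(.44,.6)]),rng.uniform(-60,110),rng.uniform(-25,25,2)))
        r=np.hypot(*W[-1][0][:2])
    q=q0.copy();p,Rc=p0,R0;bad=0;L=0
    for w in W+[(G,10,np.zeros(2))]:
        RW=R.from_rotvec(np.radians(np.r_[w[2],0]))*Rt(w[1]); q=go(q,k,p,Rc,w[0],RW,8)
        e=err(q,k,w[0],RW); bad=max(bad,np.abs(e).max()); L+=max(np.linalg.norm(w[0]-p)/.05,np.degrees((Rc.inv()*RW).magnitude())/8.6); p,Rc=w[0],RW
        if bad>.05: break
    if bad>.05: continue
    m=min((q-LO).min(),(HI-q).min()); res.append((L-60*min(m,.3),L,m,W,q))
res.sort(key=lambda a:a[0]);print(len(res))
for a in res[:4]: print('rows %.0f margin %.2f'%a[1:3],[(w[0].round(3),round(w[1]),w[2].round()) for w in a[3]],a[4].round(2))
import pickle;pickle.dump(res[:20],open('res.pkl','wb'))
E
timeout 560 python3 search.py
```

```text
model err [ 0. -0.  0.  0.  0. -0.]
767
rows 9 margin 0.46 [(array([0.477, 0.075, 0.447]), 48, array([ 20., -11.]))] [ 0.34  0.48 -1.    1.38  0.4   1.49 -0.47]
rows 9 margin 0.43 [(array([0.364, 0.065, 0.451]), 9, array([ 11., -24.]))] [ 0.36  0.49 -1.04  1.38  0.42  1.5  -0.48]
rows 9 margin 0.39 [(array([ 0.393, -0.002,  0.541]), 37, array([10., 19.]))] [ 0.38  0.51 -1.07  1.38  0.44  1.51 -0.5 ]
rows 9 margin 0.50 [(array([0.358, 0.004, 0.512]), 45, array([ -1., -24.]))] [ 0.32  0.46 -0.97  1.38  0.38  1.49 -0.46]
```

```bash
python3 - <<'E'
s=open('kin2.py').read()
s=s.replace("q=np.clip(q+dq*act,LO,HI)","dq=dq*act; dq*=min(1,.06/max(1e-9,np.abs(dq).max())); q=np.clip(q+dq,LO,HI)")
s=s.replace("R0*R.from_rotvec(w*i/n),2)\n    return q","R0*R.from_rotvec(w*i/n),3); T.append(np.abs(err(q,k,p0+(p1-p0)*i/n,R0*R.from_rotvec(w*i/n))).max())\n    return q").replace("def go(","T=[]\ndef go(")
open('kin2.py','w').write(s)
s=open('search.py').read()
s=s.replace("import time","import time, kin2").replace("q=q0.copy();","q=q0.copy();kin2.T.clear();")
s=s.replace("RW,8)","RW,max(4,int(np.ceil(max(np.linalg.norm(w[0]-p)/.035,np.degrees((Rc.inv()*RW).magnitude())/6)))))").replace("if bad>.05: continue","if bad>.04 or np.abs(e).max()>.004: continue").replace("bad>.05","bad>.04")
s=s.replace("bad=max(bad,np.abs(e).max())","bad=max(bad,max(kin2.T))")
open('search.py','w').write(s)
E
timeout 560 python3 search.py
```

```text
model err [ 0. -0.  0.  0.  0. -0.]
236
rows 9 margin 0.32 [(array([0.359, 0.042, 0.563]), 29, array([ -6., -15.]))] [ 0.41  0.54 -1.15  1.38  0.49  1.53 -0.52]
rows 11 margin 0.37 [(array([ 0.443, -0.119,  0.441]), 9, array([ 23., -10.]))] [ 0.39  0.52 -1.09  1.38  0.45  1.51 -0.5 ]
rows 11 margin 0.53 [(array([0.36 , 0.087, 0.49 ]), -21, array([  1., -21.]))] [ 0.3   0.45 -0.94  1.38  0.36  1.48 -0.45]
rows 12 margin 0.38 [(array([ 0.474, -0.152,  0.44 ]), 50, array([  2., -15.]))] [ 0.38  0.51 -1.09  1.38  0.45  1.51 -0.5 ]
```

```bash
cat > s2.py <<'E'
from kin2 import *; from h import Rt,status,plan
import kin2
k=np.load('k2.npy');s=status.read_state();q=np.array(s['joint_positions']);p=np.array(s['ee_pos']);Rc=R.from_quat(s['eef_rot'])
L=[(np.array([.474,-.152,.44]),R.from_rotvec(np.radians([2,-15,0]))*Rt(50)),(np.array([.55,.05,.46]),None),(np.array([.591,.186,.46]),Rt(10))]
w=(L[0][1].inv()*L[2][1]).as_rotvec();L[1]=(L[1][0],L[0][1]*R.from_rotvec(w*.6))
plan(L)
for P,RW in L:
    n=int(np.ceil(max(np.linalg.norm(P-p)/.035,np.degrees((Rc.inv()*RW).magnitude())/6)));kin2.T.clear();q=go(q,k,p,Rc,P,RW,n);p,Rc=P,RW;print(n,q.round(3),max(kin2.T),kin2.T[-1])
E
python3 s2.py
```

```text
[-0.732, -0.358, 0.01, -0.186, -0.116, -0.367] rows>=2.4
[-0.65, -0.493, 0.01, -0.187, -0.116, -0.366] rows>=2.4
[0.235, 0.683, 0.024, 0.143, 0.059, 0.398] rows>=2.2
[0.371, 0.62, -0.015, 0.143, 0.059, 0.397] rows>=2.2
[0.697, 0.641, 0.022, 0.19, 0.078, 0.53] rows>=2.8
end [0.591 0.186 0.46 ] [ 0.643  0.766 -0.     0.   ]
7 [ 1.754  0.001 -1.46   1.783 -0.119  1.119  1.206] 0.0004629242025148139 0.0004629242025148139
7 [ 0.854  0.317 -1.244  1.57   0.352  1.376  0.039] 0.007390917654148269 5.2686715299987925e-05
5 [ 0.382  0.506 -1.098  1.347  0.446  1.549 -0.496] 5.102062508241582e-07 1.2221032241710167e-07
```

play_rows(
  series=[
    [-0.25, -0.12, 0, -0.06, -0.04, -0.12],
    [-0.5, -0.24, 0, -0.12, -0.08, -0.25],
    [-0.732, -0.358, 0.01, -0.186, -0.116, -0.367],
    [-0.732, -0.358, 0.01, -0.186, -0.116, -0.367],
  ],
)

```text
time: 24.5
ee_pos: [0.4697, -0.0324, 0.4435]
eef_rot: [0.431, 0.899, 0.038, 0.067]
ft_force: [0.0, 0.3, -0.3]
width: 0.0005
grip_force: 0.0
```

play_rows(
  series=[
    [-0.22, -0.16, 0, -0.06, -0.04, -0.12],
    [-0.44, -0.33, 0, -0.12, -0.08, -0.25],
    [-0.65, -0.493, 0.01, -0.187, -0.116, -0.366],
    [-0.65, -0.493, 0.01, -0.187, -0.116, -0.366],
  ],
)

```text
time: 24.9
ee_pos: [0.4732, -0.1567, 0.4409]
eef_rot: [0.341, 0.93, 0.065, 0.118]
ft_force: [-0.4, 0.2, 0.0]
width: 0.0005
grip_force: 0.0
```

```bash
sed -i 's/^L=.*/L=[None,(np.array([.55,.05,.46]),None),(np.array([.591,.186,.46]),Rt(10))]/; s/^w=.*/w=(Rc.inv()*L[2][1]).as_rotvec();L=[(L[1][0],Rc*R.from_rotvec(w*.6)),L[2]];print(s["time"],p,q)/' s2.py; python3 s2.py
```

```text
24.9 [ 0.473 -0.157  0.441] [ 1.766  0.003 -1.461  1.781 -0.128  1.12   1.215]
[0.248, 0.694, 0.035, 0.148, 0.057, 0.394] rows>=2.2
[0.385, 0.63, -0.008, 0.147, 0.057, 0.395] rows>=2.2
[0.698, 0.639, 0.025, 0.197, 0.075, 0.526] rows>=2.8
end [0.591 0.186 0.46 ] [0.643 0.766 0.    0.   ]
7 [ 0.856  0.315 -1.245  1.572  0.349  1.372  0.038] 0.0072480612900292975 6.758061835594773e-05
5 [ 0.382  0.506 -1.098  1.347  0.446  1.549 -0.496] 5.31487081834737e-07 1.2334974345469705e-07
```

Matches the simulation. Continuing.

play_rows(
  series=[
    [0.06, 0.17, 0.01, 0.04, 0.015, 0.1],
    [0.12, 0.35, 0.02, 0.07, 0.03, 0.2],
    [0.19, 0.52, 0.03, 0.11, 0.04, 0.3],
    [0.248, 0.694, 0.035, 0.148, 0.057, 0.394],
    [0.248, 0.694, 0.035, 0.148, 0.057, 0.394],
  ],
)

```text
time: 25.4
ee_pos: [0.5134, -0.0395, 0.4505]
eef_rot: [0.432, 0.897, 0.044, 0.083]
ft_force: [-0.4, 1.4, -0.5]
width: 0.0005
grip_force: 0.0
```

play_rows(
  series=[
    [0.1, 0.16, 0, 0.04, 0.015, 0.1],
    [0.2, 0.32, 0, 0.07, 0.03, 0.2],
    [0.29, 0.48, -0.005, 0.11, 0.04, 0.3],
    [0.385, 0.63, -0.008, 0.147, 0.057, 0.395],
    [0.385, 0.63, -0.008, 0.147, 0.057, 0.395],
  ],
)

```text
time: 25.9
ee_pos: [0.5504, 0.062, 0.4588]
eef_rot: [0.526, 0.849, 0.024, 0.048]
ft_force: [0.3, -0.1, -0.0]
width: 0.0004
grip_force: 0.0
```

```bash
python3 - <<'E'
from h import *
s=status.read_state();print(s['time'],s['ee_pos'],s['eef_rot'],s['joint_positions'],s['ft_force'])
plan([((.591,.186,.46),Rt(10))])
E
```

```text
25.9 [0.55  0.062 0.459] [0.526 0.849 0.024 0.048] [ 0.827  0.325 -1.245  1.568  0.364  1.38   0.02 ] [ 0.318 -0.053 -0.022]
[0.62, 0.61, 0.013, 0.187, 0.082, 0.547] rows>=2.6
end [0.591 0.186 0.46 ] [ 0.643  0.766  0.    -0.   ]
```

play_rows(
  series=[
    [0.15, 0.15, 0, 0.05, 0.02, 0.13],
    [0.31, 0.3, 0.005, 0.09, 0.04, 0.27],
    [0.47, 0.46, 0.01, 0.14, 0.06, 0.41],
    [0.62, 0.61, 0.013, 0.187, 0.082, 0.547],
    [0.62, 0.61, 0.013, 0.187, 0.082, 0.547],
  ],
)

```text
time: 26.4
ee_pos: [0.5914, 0.185, 0.4587]
eef_rot: [0.644, 0.765, -0.0, -0.001]
ft_force: [-0.6, -0.0, 0.1]
width: 0.0005
grip_force: 0.0
```

```bash
python3 - <<'E'
from h import *
s=status.read_state();print(s['time'],s['ee_pos'],s['eef_rot'],s['joint_positions'],s['ft_force'])
im,P=cam('wrist');np.save('P_w10.npy',P);cv2.imwrite('pics/w10.png',im)
print('pred',px(P,(.591,.186,.204)),px(P,(.571,.313,.204)))
g=im.max(2)
for n in ('handle_right','handle_left'):
    for d in spotter.boxes_of('wrist',n)[:2]: print(n,d['conf'],np.round(d['point'],4),px(P,d['point']))
    for d in spotter.regions_of('wrist',n)[:2]:
        ys,xs=np.nonzero(d['pixels']);print(d['conf'],xs.mean(),ys.mean(),xs.min(),xs.max(),ys.min(),ys.max())
i2,P2=cam('side')
for d in spotter.boxes_of('side','handle_right')[:2]: print('side',d['conf'],np.round(d['point'],4))
m=spotter.regions_of('side','handle_right')
# dark blobs in the wrist picture: ball candidates
b=((g<45)*255).astype(np.uint8);n,l,st,c=cv2.connectedComponentsWithStats(b)
for i in range(1,n):
    if 300<st[i,4]<6000: print('blob',st[i],c[i].round(1))
E
```

```text
26.4 [0.591 0.185 0.459] [ 0.644  0.765 -0.    -0.001] [ 0.384  0.509 -1.099  1.348  0.447  1.549 -0.497] [-0.591 -0.047  0.065]
pred [326.137 204.719] [329.786  16.724]
handle_right 0.61 [0.574 0.253 0.218] [317.761 112.776]
0.68 318.13734300563016 112.18054352533564 207 456 0 220
handle_left 0.71 [0.574 0.252 0.212] [317.726 113.813]
handle_left 0.19 [0.425 0.023 0.012] [193.339 250.272]
0.69 317.00182076813655 111.91726884779516 206 455 0 219
side 0.89 [0.559 0.264 0.221]
side 0.28 [0.539 0.043 0.045]
blob [305 232  19  39 318] [314.5 255. ]
blob [326 232  19  40 372] [334.1 255. ]
blob [326 301  20  24 313] [334.1 312.7]
blob [304 302  20  29 351] [314.1 314.9]
```

```bash
python3 - <<'E'
from h import *
im=cv2.imread('pics/w10.png');P=np.load('P_w10.npy')
g=im.max(2)
for r in range(180,232,5): print(r,g[r,290:362:6])
b=(g<90).astype(np.uint8)[182:228,296:356];n,l,st,c=cv2.connectedComponentsWithStats(b)
for i in range(1,n):
    if st[i,4]>100: print(st[i],c[i]+[296,182])
print([px(P,(.591,.186,z)) for z in (.185,.191,.2)])
E
```

```text
180 [105 103 105 102 101 101 167 168  99 101  98 102]
185 [102 102 101 103 104 102 166 164 102 105 104 102]
190 [102 102 103 103 102  60 125 125  67 103 106 102]
195 [102 101  99 106  79  51  52  51  50  90 104 102]
200 [106 104 102 190  52  51  60  63  48  58 102 102]
205 [107 106 101 191  45  54  57  62  50  60 104 104]
210 [107 103 102 193  81  52  49  50  54 136 148 112]
215 [106 101 103 187 165  50  48  48  55 181 193 193]
220 [157 133 135 190 104  96 116 134 183 188 189 190]
225 [190 191 189 180 101 102 136 190 189 185 192 187]
230 [186 192 193 145  75 100 163 191 103 186 191 187]
[ 17   6  34  33 842] [328.591 203.867]
[array([326.075, 197.542]), array([326.094, 199.7  ]), array([326.123, 203.121])]
```

The ball measured at (329.5,204) in the wrist picture is 33 px wide, which matches a 26 mm ball and puts its centre at (0.594, 0.182).

```bash
python3 - <<'E'
from h import *
plan([((.594,.182,.398),Rt(10))])
E
```

```text
[0.016, 0.015, 0.408, 0.0, 0.007, -0.016] rows>=1.2
end [0.594 0.182 0.398] [0.643 0.766 0.    0.   ]
```

play_rows(
  series=[
    [0.016, 0.015, 0.1, 0, 0, 0],
    [0.016, 0.015, 0.2, 0, 0, 0],
    [0.016, 0.015, 0.3, 0, 0, 0],
    [0.016, 0.015, 0.408, 0, 0, 0],
    [0.016, 0.015, 0.408, 0, 0, 0],
  ],
)

```text
time: 27.3
ee_pos: [0.5935, 0.183, 0.3951]
eef_rot: [0.645, 0.764, -0.002, 0.0]
ft_force: [0.6, 0.3, 0.2]
width: 0.0004
grip_force: 0.0
```

play_rows(
  series=[
    [0, 0, 0.01, 0, 0, 0],
    [0, 0, 0.02, 0, 0, 0],
    [0, 0, 0.03, 0, 0, 0],
    [0, 0, 0.03, 0, 0, 0],
  ],
)

```text
time: 27.7
ee_pos: [0.5938, 0.1834, 0.3937]
eef_rot: [0.645, 0.764, -0.001, 0.001]
ft_force: [-1.1, -0.7, 0.2]
width: 0.0002
grip_force: 0.6
```

play_rows(
  series=[
    [0, 0, 0.01, 0, 0, 0],
    [0, 0, 0.02, 0, 0, 0],
    [0, 0, 0.03, 0, 0, 0],
  ],
)

```text
time: 28.0
ee_pos: [0.5938, 0.1835, 0.3896]
eef_rot: [0.645, 0.764, -0.001, 0.001]
ft_force: [-1.1, -0.5, 5.8]
width: 0.0004
grip_force: 3.1
```

play_rows(
  series=[
    [0, 0, 0.01, 0, 0, 0],
    [0, 0, 0.02, 0, 0, 0],
    [0, 0, 0.03, 0, 0, 0],
  ],
)

```text
time: 28.3
ee_pos: [0.5938, 0.1835, 0.3851]
eef_rot: [0.645, 0.764, -0.001, 0.001]
ft_force: [-2.4, -0.9, 6.5]
width: 0.0004
grip_force: 3.1
```

play_rows(
  series=[
    [0, 0, 0.01, 0, 0, 0],
    [0, 0, 0.02, 0, 0, 0],
    [0, 0, 0.03, 0, 0, 0],
  ],
)

```text
time: 28.6
ee_pos: [0.5938, 0.1835, 0.3806]
eef_rot: [0.645, 0.764, -0.001, 0.001]
ft_force: [-1.6, -0.1, 6.3]
width: 0.0005
grip_force: 3.1
```

```bash
cat > gap.py <<'E'
from h import *
s=status.read_state();print(s['time'],s['ee_pos'],s['ft_force'],s['joint_positions'])
im,P=cam('side');cv2.imwrite('pics/g%d.png'%int(s['time']*100),im)
a=cv2.imread('pics/s9.png').astype(np.float32);b=im.astype(np.float32)
# shift of left ball and dial patch against reference, sub-pixel by upsampled template matching
def shift(x,y,w,h,m=(6,16)):
    U=8;t=cv2.resize(a[y:y+h,x:x+w],None,fx=U,fy=U,interpolation=cv2.INTER_CUBIC)
    S=cv2.resize(b[y-4:y+h+m[1],x-m[0]:x+w+m[0]],None,fx=U,fy=U,interpolation=cv2.INTER_CUBIC)
    r=cv2.matchTemplate(S,t,cv2.TM_CCOEFF_NORMED);_,v,_,l=cv2.minMaxLoc(r);return l[0]/U-m[0],l[1]/U-4,round(v,3)
for n,bx in dict(ballL=(231,244,14,14),dial=(248,213,20,22),arm=(262,232,20,18)).items(): print(n,shift(*bx))
for z in (.2,.19,.17): print('rows/mm',px(P,(.5525,.245,z-.01))-px(P,(.5525,.245,z)))
for c in range(257,264): print(c,im[244:264,c].mean(1).astype(int))
E
python3 gap.py
```

```text
28.6 [0.594 0.183 0.381] [-1.646 -0.094  6.349] [ 0.388  0.555 -1.072  1.463  0.491  1.411 -0.531]
ballL (1.0, 4.625, 0.935)
dial (2.375, -0.375, 0.535)
arm (0.375, 4.75, 0.567)
rows/mm [0.406 2.572]
rows/mm [0.401 2.54 ]
rows/mm [0.391 2.478]
257 [116  98  93 100  90  51 108 149 144 150 136 137 168 136 114 104  74  51
  93 126]
258 [125  96  95  94  86  65 111 150 147 146 140 109 134 181 173 170 169 168
 158 139]
259 [131 100  98  95  90  66 110 154 149 147 139 110 133 178 172 166 166 166
 162 159]
260 [135 107  98  96  98  87  51 111 151 148 141 107 121 169 172 167 164 164
 164 163]
261 [134 116  95  97  95  81  50 111 151 149 142 109 134 177 171 166 165 163
 162 158]
262 [134 124  96  95  94  86  63 114 152 151 131  84 137 179 168 164 164 161
 161 158]
263 [131 128  99  95  94  93  82  62 111 154 130  87 126 163 162 159 158 158
 157 154]
```

play_rows(
  series=[
    [0, 0, 0.01, 0, 0, 0],
    [0, 0, 0.02, 0, 0, 0],
    [0, 0, 0.03, 0, 0, 0],
    [0, 0, 0.04, 0, 0, 0],
    [0, 0, 0.047, 0, 0, 0],
  ],
)

```text
time: 29.15
ee_pos: [0.5938, 0.1835, 0.3736]
eef_rot: [0.645, 0.764, -0.001, 0.001]
ft_force: [-1.5, -0.5, 6.9]
width: 0.0005
grip_force: 3.7
```

```bash
python3 gap.py
```

```text
29.15 [0.594 0.183 0.374] [-1.529 -0.485  6.888] [ 0.387  0.56  -1.069  1.473  0.496  1.399 -0.534]
ballL (1.375, 6.375, 0.879)
dial (2.625, -0.125, 0.52)
arm (1.0, 6.125, 0.514)
rows/mm [0.406 2.572]
rows/mm [0.401 2.54 ]
rows/mm [0.391 2.478]
257 [109 136 103  99  94  88  72 109 152 147 150 137  91  98 116 103  76  53
  55  91]
258 [105 136 113  97  96  98  87  49 106 149 148 145 116 139 178 173 169 168
 161 142]
259 [ 57  99 124  96  98  95  77  48 113 152 148 144 120 138 176 168 166 165
 162 160]
260 [ 59 106 130  99  97  96  87  64 112 154 147 146 124 137 176 167 164 164
 163 161]
261 [100 140 132 103  97  96  96  84 112 153 147 146 127 138 175 167 164 163
 161 159]
262 [100 133 132 115  97  96  93  77  50 110 151 141 128 151 172 165 163 163
 160 159]
263 [131 126 132 124  94  95  94  84  61 114 155 137 107 134 165 159 157 158
 156 155]
```

play_rows(
  series=[
    [0, 0, 0.008, 0, 0, 0],
    [0, 0, 0.016, 0, 0, 0],
    [0, 0, 0.02, 0, 0, 0],
  ],
)

```text
time: 29.5
ee_pos: [0.5938, 0.1835, 0.3707]
eef_rot: [0.646, 0.764, -0.001, 0.001]
ft_force: [-1.3, -1.1, 7.3]
width: 0.0004
grip_force: 3.8
```

```bash
python3 gap.py
```

```text
29.5 [0.594 0.183 0.371] [-1.338 -1.139  7.343] [ 0.387  0.562 -1.068  1.477  0.498  1.394 -0.536]
ballL (1.625, 7.125, 0.861)
dial (2.5, 0.0, 0.504)
arm (1.375, 7.0, 0.509)
rows/mm [0.406 2.572]
rows/mm [0.401 2.54 ]
rows/mm [0.391 2.478]
257 [ 58 106 130  98  96  94  81  61 111 152 151 137  90  97 118 104  76  54
  53  91]
258 [ 59 107 134 102  97  95  90  73 111 150 148 144 116 138 178 172 168 168
 162 142]
259 [ 59 106 138 112  97  96  97  89 112 153 149 146 120 138 176 168 167 165
 162 159]
260 [ 61 101 136 121  95  97  94  77  49 110 150 145 123 136 175 168 165 164
 163 162]
261 [ 59  97 139 127 100  97  96  86  62 112 152 147 127 138 176 167 164 164
 161 158]
262 [ 64  96 136 130 104  99  94  97  82 112 153 142 129 151 172 164 163 162
 162 158]
263 [135 128 128 130 114  95  95  93  76 110 156 139 106 134 165 159 159 159
 156 154]
```

The foot's lower edge has stopped moving (row about 255.5 in both pictures) while the head kept going down, so the foot is on the sleeve with the plunger in about 5 mm. Pushing 2.6 mm more.

play_rows(
  series=[
    [0, 0, 0.006, 0, 0, 0],
    [0, 0, 0.012, 0, 0, 0],
    [0, 0, 0.017, 0, 0, 0],
    [0, 0, 0.017, 0, 0, 0],
  ],
)

```text
time: 29.95
ee_pos: [0.5938, 0.1835, 0.3681]
eef_rot: [0.645, 0.764, -0.001, 0.001]
ft_force: [-1.1, -1.3, 6.9]
width: 0.0009
grip_force: 3.4
```

```bash
python3 gap.py | head -4; python3 -c "
from h import *
P=np.load('P_side.npy')
for z in (.214,.188): print(px(P,(.571,.313,z-.013)))"
```

```text
29.95 [0.594 0.183 0.368] [-1.064 -1.287  6.881] [ 0.386  0.564 -1.067  1.48   0.499  1.39  -0.537]
ballL (1.875, 7.875, 0.843)
dial (2.5, 0.0, 0.486)
arm (1.5, 7.75, 0.537)
[238.788 251.902]
[240.229 258.552]
```

play_rows(
  series=[
    [0, 0, -0.02, 0, 0, 0],
    [0, 0, -0.06, 0, 0, 0],
    [0, 0, -0.2, 0, 0, 0],
    [0, 0, -0.4, 0, 0, 0],
    [0, 0, -0.5, 0, 0, 0],
  ],
)

```text
time: 30.5
ee_pos: [0.5938, 0.1838, 0.4447]
eef_rot: [0.645, 0.764, -0.0, 0.002]
ft_force: [1.2, 1.0, 0.2]
width: 0.0001
grip_force: 0.0
```

play_rows(
  series=[
    [0, 0, 0, 0, 0, 0],
    [0, 0, 0, 0, 0, 0],
    [0, 0, 0, 0, 0, 0],
  ],
)

```text
time: 30.8
ee_pos: [0.5937, 0.1832, 0.4409]
eef_rot: [0.645, 0.764, -0.002, 0.001]
ft_force: [-0.4, 0.8, -0.2]
width: 0.0005
grip_force: 0.0
```

```bash
python3 gap.py
```

```text
30.8 [0.594 0.183 0.441] [-0.413  0.817 -0.244] [ 0.385  0.52  -1.092  1.373  0.459  1.52  -0.505]
ballL (1.875, 7.875, 0.844)
dial (1.375, 8.75, 0.58)
arm (1.25, 7.875, 0.672)
rows/mm [0.406 2.572]
rows/mm [0.401 2.54 ]
rows/mm [0.391 2.478]
257 [ 53 109 141 120 101  97 101  86 110 155 154 140  92 100 119 105  77  54
  56  92]
258 [ 58  59 104 129 101  97  96  85  62 110 155 146 120 140 181 174 171 171
 164 146]
259 [ 66  61 111 136 102  98  96  88  69 115 156 147 123 140 180 170 170 167
 165 162]
260 [ 66  60 108 137 109  99  97  96  85 116 156 149 126 138 178 170 167 167
 166 165]
261 [ 65  62 102 139 121  97  98  95  78 110 155 152 129 141 177 169 166 167
 164 161]
262 [ 63 104 136 138 126  99  98  97  82  59 112 148 131 153 173 167 166 165
 163 161]
263 [102 134 129 135 131 105  98  96  92  77 116 145 109 138 168 162 160 159
 159 158]
```

```bash
python3 -c "
from bench import job
print(job.close_job())"
```

```text
the job is handed in; nothing more can be done
None
```

The job is handed in, but `close_job` gave no verdict. The sleeve stands released on the anvil with the foot resting on it and the plunger in about 8 mm (7–9 mm by the side camera); the head stayed put when the hand lifted clear, at about 31 s of the 67 s allowed.

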